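# Unpin the noodle cooker's cover, pin it open and put the strainer in

## Robot

A 7-joint arm with a two-finger parallel gripper is mounted at the origin on the work surface. World frame = base frame: x ahead of the robot, y to its left, z up, the work surface at z = 0. Lengths are in m, angles in rad, forces in N, time in s.
With the tool pointing down it reaches from about 0.4 to 0.925 m from the base axis. Payload 4.1 kg.
Tool frame: the origin (TCP) lies on the centre line of the jaws, within the pads' length; the fingertips stand 25 mm ahead of it and the grasp point (between the pads) lies 6 mm ahead of it (r.tcp_to_tips is the distance from the TCP to the fingertips, in m); z points along the fingers, y is the direction in which the jaws open and shut (so a half turn about z gives the same grasp; the last joint's range is limited). The gripper opens to 85 mm and grips with 20 to 120 N. Pads are 22 mm wide; open, the fingers measure 114 mm over their backs; the gripper's body (76 mm by 85 mm) begins 54 mm behind the grasp point. The pads swing forward as they close: fully open they stand 13 mm farther back than shut.
Start: joints at [-0.099, 0.398, 0.045, 1.537, -0.019, 1.207, -0.051], TCP at [0.65, 0, 0.256] pointing down, gripper open.
Joint ranges: [-2.82, 2.82], [-0.49, 2.23], [-1.37, 1.46], [0, 2.46], [-1.36, 4.5], [0.23, 2], [-2.94, 2.94]. Speed limits (rad/s): [2.57, 2.57, 3.14, 3.14, 3.14, 3.14, 3.14].

## Interface

Orientations are given as a unit quaternion [w, x, y, z].
In Python, from workcell import r, viewer, ticket gives the robot as it stands.
- The arm moves only by the tool drive_tool, never from a script. Its argument "rows" is a list that holds one entry, the list of rows, each a list of 5 numbers: the shift along the world's x, y, z in cm, then the turn about the world's z in degrees, then the opening, from 0 (shut) to 1 (fully open). In form: [[[tx, ty, tz, twist, hand], ...]]. A call has 1 to 12 rows; each row is the pose to reach, as a shift and turn from the pose commanded when the call began; what a row does not reach only later rows make up. A row lasts 1/12 s, in which the tool goes at most 41.7 mm and 7.16 degrees, less where a joint would pass 70% of its speed; a pose out of reach is approached as far as the arm can. A call with a gripper value outside its range is refused whole. The fingers move at their own pace and stop on an object; "force" is the grip in N (left out, the last holds). Time passes only in rows, so rows that repeat a pose let the fingers close. It gives the time, the measured TCP pose, the force and the opening at its end, in the units of the state.
- r.sense(): the state, without advancing time (a new reading comes with each control period).
- viewer.grab_frame(name): name is "scene" or "side" or "wrist"; returns (picture, depth): 400x640x3 uint8, red, green, blue; 400x640 float32, m along the optical axis (not along the pixel's ray), 0 where there is no reading.
- viewer.get_calibration(name): a dict with "fovy" (degrees; the focal length in pixels is half the picture's height over the tangent of half this angle, whatever the lens; pixels are square), "cx", "cy" (the principal point, pixels), "k1" (the pictures are not rectified: a ray, as slopes to the right and down, at radius r is drawn at 1 + k1 r^2 times it, then the intrinsics apply), "R" (3x3) and "t" (3): a world point X has camera coordinates R X + t; the wrist camera has in their place "tool_from_camera" (4x4, takes a point from camera to tool coordinates, whose origin is the TCP and whose axes are the flange's). Camera axes: x right, y down, z forward; pixel columns grow to the right and rows downward; lengths in m; the calibration is good to about 2 mm. A picture is of the moment at which its call begins: read the wrist's pose just before it. get_calibration takes no time and is no camera call.
- ticket.finish_job(): hands the job in, once; it reports no verdict.
The state is a dict: "clock": time; "q": joint angles; "qd": joint speeds; "joint_efforts": joint torques, N m; "tool_pos": TCP position; "ee_rot": TCP orientation; "contact_force": force on the tool from outside, world axes, zero at the start; "ft_torque": the same for the moment, N m; "gripper_width": finger opening in m.
Only numpy, scipy, OpenCV 4.12 (cv2) and the standard library are available. Lean on these libraries where they do the work, as an engineer would, in place of code of your own. Each camera call takes 0.05 s, during which the arm holds its last target.

## Task

Open up the noodle cooker: pull the red-knobbed locking pin right out and stand it in the green pin rest, then slide the cover by its black handle off the well until its hole lies over the cooker's second pin hole, and push the pin back down through both holes until it clicks fully home. Then stand the steel strainer upright on the floor of the open well and let go, leaving the pin home and the bowls, the steel cup and the brown jar where they are.

Things in the scene. Friction and masses are not known exactly. Their poses are not given: they have to be found in the camera images.
- cooker: Fixed counter-top cooker, metal box 260 (x) x 400 (y) x 110 mm high; origin: centre of its underside; front (two black dials) faces its -x. A square well lies in its -y half. In its top along the front edge are two pin holes, 19 mm diameter, 45 mm deep, at x -105 mm: the shut hole at y -95, the open hole (green ring) at y +75 mm. Place and yaw vary.
- cover (a joint): Travel (m) of the sliding steel cover along the cooker's +y: 0 shut over the well, 0.170 open with its hole over the cooker's open hole. Range -0.010 to 0.200, so the end stop does not line the holes up. Friction about 2 N; stays where left; the pin locks it (up to 3 mm play). Plate 165 (x) x 170 (y) x 8 mm, top 10 mm above the cooker's top.
- cover_hole (a point): Centre of the mouth of the cover's 19 mm pin hole, on top of a blue block (44 x 60 mm, top 27 mm above the cooker's top, 137 mm above the table) on the cover's front edge. Two sprung balls inside catch the pin's groove. The pin's collar rests here when it is home. Moves with the cover.
- cover_handle (a point): Centre of the cover's black handle bar: 110 long (cooker x) x 16 wide (cooker y) x 18 mm high, centre 163 mm above the table, 34 mm of free space under it, posts of 12 x 12 mm 45 mm either side of its centre. 100 mm from the cover's hole along the cooker's +x. Grip it across its width, move it along the cooker's y.
- open_seat (a point): Point on the cooker: where the pin's origin lies when the pin is fully home in the open position (above the cooker's open hole, 27 mm over its top, 137 mm above the table).
- well_floor (a point): Centre of the floor of the cooker's well (140 x 140 mm, floor 20 mm above the table, rim 110 mm above the table).
- pin: Loose pin, 105 mm, 0.12 kg; origin on its axis under the collar, z up. Collar 34 mm dia, z 0 to 5; red knob 26 mm dia, z 5 to 45; shaft 16 mm dia to z -60, groove z -6 to -19, last 12 mm conical. Starts home in cover and shut hole, knob up. 4 to 20 N straight up frees it (brisker: more); push as hard to click it in over the last 8 mm; between, drag of 2 to 5 N holds it. Fully out when 60 mm up.
- pin_rest: Fixed green block 64 x 64 x 75 mm high with a 24 mm hole straight down through it; origin: centre of its underside. The pin stands upright in it with its collar on the block's top (75 mm).
- strainer: Loose steel strainer cup, 0.25 kg, 80 mm diameter, 70 mm high, standing upright; origin: centre of its underside. A dark wooden handle stands upright on its +x side: 16 (x) x 20 (y) mm, centred 43 mm from the cup's axis, from 100 to 170 mm above its underside. Lift it by the handle; it may stand with any yaw in the well.
- bowl_stack: Bystander: stack of four white bowls, 124 mm diameter, 105 mm high; origin under its centre.
- steel_cup: Bystander: steel cup, 90 mm diameter, 100 mm high; origin under its centre.
- chili_jar: Bystander: reddish-brown jar, 70 mm diameter, 80 mm high; origin under its centre.
- dip_bowl: Bystander: blue bowl, 100 mm diameter, 40 mm high; origin under its centre.

How it is judged:
On the way, in this order (a step that is already met when the one before it is completed fails the run):
1. the pin is pulled right out of the cover and cooker (z of pin in the frame of cooker above 0.197 m), for 0.1 s.
2. the pin stands in the green rest, let go (horizontal distance between pin and pin_rest below 0.01 m and height (world z) of pin below 0.082 m and angle between pin's own z axis and vertical below 0.15 rad and contact force between the fingers and pin below 0.1 N), for 0.2 s.
3. the cover is slid open with its hole over the cooker's open hole (value of joint cover between 0.162 and 0.178 m), for 0.2 s.
4. the pin is fully home through the cover and the open hole (value of joint cover between 0.164 and 0.176 m and distance between pin and open_seat below 0.005 m and angle between pin's own z axis and vertical below 0.1 rad), for 0.3 s.
5. the strainer stands in the well (horizontal distance between strainer and well_floor below 0.045 m and z of strainer in the frame of well_floor below 0.008 m and angle between strainer's own z axis and vertical below 0.12 rad), for 0.2 s.
At the end, for the whole second after the job is handed in: The cover is open (0.164 to 0.176 m) with the pin upright (within 0.1 rad) and fully home through both holes, its origin within 5 mm of its open seat; the strainer stands upright (within 0.12 rad) on the well's floor (within 8 mm, its axis within 45 mm of the well's centre), both let go and at rest (all of step 4 and all of step 5 and linear speed of each of strainer, pin below 0.02 m/s); the robot touches nothing.
It fails at once if a bystander (bowls, steel cup, jar) is shifted by more than 30 mm or knocked over (distance of any of bowl_stack, steel_cup, chili_jar, dip_bowl from where it was at the start of the episode above 0.03 m or angle between any of bowl_stack, steel_cup, chili_jar, dip_bowl's own z axis and vertical above 0.5 rad).
It also fails if it takes over 72 s, if anything falls off the work surface, if the arm or the gripper's body presses on something with over 40 N, if the wrist force passes 120 N, or if a joint passes its speed limit or range.

## Working session

There is one attempt and no reset: what is moved stays moved. The work goes in short steps, Python scripts to look and compute and a tool call to move; the robot and the scene stay as the last step left them, time stands still between calls to the robot, and variables do not carry over. Pictures are saved under pics/ and viewed, and the job is handed in when it is done.

Besides the shell and the picture viewer there is one more tool, called after "Call:" as name(argument=value, ...), one argument or row to a line, values as JSON. drive_tool: Moves the arm, as the interface text tells. Its arguments: {"type":"object","properties":{"rows":{"type":"array"},"force":{"type":"number"}},"required":["rows"]}

```bash
mkdir -p pics; ls; cat > h.py <<'E'
import numpy as np, cv2
from workcell import r, viewer, ticket
from scipy.spatial.transform import Rotation as Ro
def grab(n,fn=None):
    s=r.sense(); im,d=viewer.grab_frame(n)
    if fn: cv2.imwrite('pics/'+fn,im[:,:,::-1])
    return im,d,s
def cam(n,s):
    c=viewer.get_calibration(n)
    f=200/np.tan(np.radians(c['fovy'])/2)
    if 'R' in c:
        R=np.array(c['R']);t=np.array(c['t']); Rwc=R.T; o=-R.T@t
    else:
        T=np.array(c['tool_from_camera']); q=s['ee_rot']
        Rt=Ro.from_quat([q[1],q[2],q[3],q[0]]).as_matrix()
        Rwc=Rt@T[:3,:3]; o=Rt@T[:3,3]+np.array(s['tool_pos'])
    return c,f,Rwc,o
def rays(n,s,uv):
    c,f,Rwc,o=cam(n,s)
    uv=np.asarray(uv,float).reshape(-1,2)
    p=(uv-[c['cx'],c['cy']])/f
    x=p.copy()
    for _ in range(20):
        x=p/(1+c['k1']*(x**2).sum(1,keepdims=True))
    return o,np.c_[x,np.ones(len(x))]@Rwc.T
def onplane(n,s,uv,z):
    o,d=rays(n,s,uv); return o+d*((z-o[2])/d[:,2])[:,None]
def pts(n,s,d):
    h,w=d.shape; u,v=np.meshgrid(np.arange(w),np.arange(h))
    o,D=rays(n,s,np.c_[u.ravel(),v.ravel()])
    P=(o+D*d.reshape(-1,1)); P[d.ravel()==0]=np.nan
    return P.reshape(h,w,3)
E
python3 - <<'E'
from h import *
for n in ['scene','side','wrist']:
    im,d,s=grab(n,n+'0.png'); np.savez('pics/'+n+'0.npz',im=im,d=d)
print(s['tool_pos'],s['ee_rot'],s['clock'],r.tcp_to_tips)
for n in ['scene','side','wrist']:
    c,f,R,o=cam(n,s);print(n,f,c['k1'],o,R[:,2])
E
```

```text
pics
[6.49474913e-01 3.89819664e-05 2.55355799e-01] [-5.86781580e-04  7.07065647e-01  7.07147348e-01 -6.74094719e-04] 0.1 0.025
scene 433.17144415726455 -0.05487678815729019 [ 1.18949826 -0.73872053  0.91494999] [-0.52662668  0.57578689 -0.6254069 ]
side 456.95042651219296 -0.017601135948432704 [-0.10153711 -0.60131571  0.91259176] [ 0.53079889  0.51194235 -0.67540179]
wrist 310.3342991508949 -0.06184703771636503 [0.6496333  0.07909602 0.37287828] [-4.75956687e-04 -3.10444980e-01 -9.50591231e-01]
```

View pics/scene0.png

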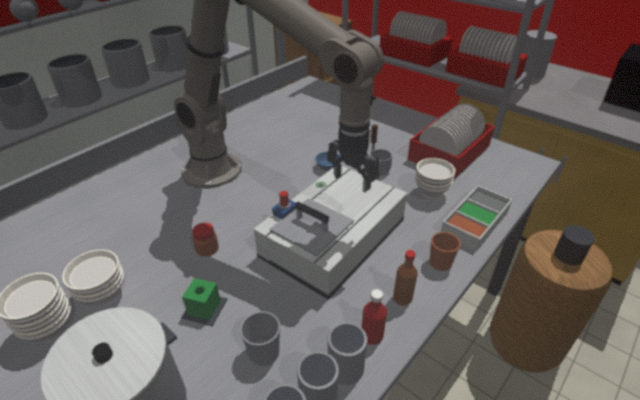

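View pics/side0.png

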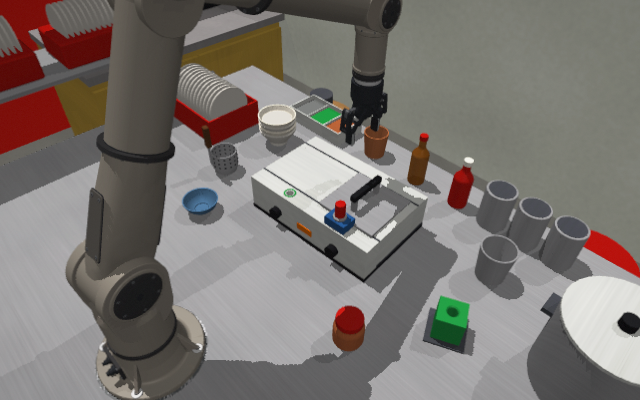

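View pics/wrist0.png

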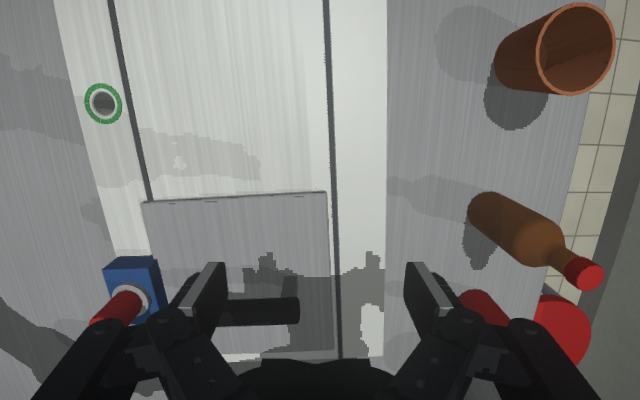

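The pictures show the knob at side (340,210), the open-hole ring at (290,193), the rest at (450,310), the strainer at (222,157) with its handle at (207,138), and the handle bar at (367,188). I'll measure these next.

```bash
cat > m.py <<'E'
from h import *
s=r.sense()
def blobs(n,im,P,name,lo,hi,zr=(-.02,.4),amin=15):
    hsv=cv2.cvtColor(im,cv2.COLOR_RGB2HSV); m=cv2.inRange(hsv,lo,hi)
    k,l,st,ce=cv2.connectedComponentsWithStats(m)
    for i in range(1,k):
        if st[i,4]<amin: continue
        q=P[l==i]; q=q[~np.isnan(q[:,0])]
        if len(q)==0: continue
        a=np.median(q,0)
        if not(.2<a[0]<1.1 and -.6<a[1]<.6): continue
        zt=np.percentile(q[:,2],95); t=q[q[:,2]>zt-.006]
        print(n,name,st[i,:],ce[i].round(1),'med',a.round(4),'ztop',zt.round(4),'top',((t.min(0)+t.max(0))/2).round(4))
if __name__=='__main__':
  for n in ['scene','side']:
    z=np.load(f'pics/{n}0.npz'); im=z['im'];P=pts(n,s,z['d'])
    blobs(n,im,P,'red',(0,170,90),(6,255,255))
    blobs(n,im,P,'green',(45,100,50),(75,255,255))
    blobs(n,im,P,'blue',(100,110,40),(125,255,255))
    blobs(n,im,P,'dark',(0,0,0),(179,255,45),amin=60)
    blobs(n,im,P,'wood',(5,60,30),(20,255,140))
E
python3 m.py
python3 - <<'E'
import cv2
a=cv2.imread('pics/side0.png');
cv2.imwrite('pics/side0c.png',cv2.resize(a[100:300,170:490],None,fx=2.5,fy=2.5,interpolation=cv2.INTER_CUBIC))
a=cv2.imread('pics/scene0.png');
cv2.imwrite('pics/scene0c.png',cv2.resize(a[110:310,180:460],None,fx=2.8,fy=2.8,interpolation=cv2.INTER_CUBIC))
E
```

```text
scene green [460 202  36  22 356] [477.6 212.3] med [0.8795 0.3654 0.0329] ztop 0.0359 top [0.8773 0.3663 0.0342]
scene green [183 279  35  28 559] [200.5 291.4] med [ 0.5042 -0.4117  0.0739] ztop 0.0769 top [ 0.4999 -0.4125  0.0753]
scene blue [281 209   9   5  21] [284.5 210.8] med [ 0.5013 -0.1042  0.1353] ztop 0.1379 top [ 0.4997 -0.1029  0.1359]
scene dark [334  55  24  28 504] [345.2  68.6] med [ 0.6558 -0.0448  0.5682] ztop 0.5912 top [ 0.6547 -0.0441  0.5908]
scene dark [341 124  27   8  86] [354.4 128.2] med [ 0.6738 -0.0269  0.4238] ztop 0.4271 top [ 0.6623 -0.0188  0.4251]
scene dark [339 133  29  24 317] [354.4 143.9] med [ 0.6761 -0.0245  0.3826] ztop 0.4012 top [ 0.6611 -0.0165  0.3989]
scene wood [448 213  38  16  66] [466.2 219.6] med [0.8657 0.3153 0.0325] ztop 0.036 top [0.8759 0.2959 0.034 ]
scene wood [430 231  31  40 904] [443.5 249.5] med [0.8839 0.1199 0.0557] ztop 0.0825 top [0.8831 0.1298 0.0814]
scene wood [193 232  25  24 335] [205.9 245.6] med [ 0.3525 -0.2879  0.0388] ztop 0.0587 top [ 0.3344 -0.2747  0.0634]
scene wood [394 260  23  45 718] [404.9 282.9]
[... 1813 characters left out ...]
0017 0.0586]
side dark [434 339  24  11  79] [446.1 343.8] med [ 0.4646 -0.436   0.0046] ztop 0.0065 top [ 0.4666 -0.4325  0.0048]
side wood [201 125  11  23 146] [206.3 135.6] med [0.4349 0.4009 0.1401] ztop 0.169 top [0.4371 0.4076 0.1671]
side wood [364 125  25  34 634] [375.2 141.9] med [0.8637 0.1201 0.0539] ztop 0.083 top [0.8058 0.0794 0.1638]
side wood [407 137  23  49 689] [418.2 163.9] med [ 0.85   -0.0593  0.0776] ztop 0.1397 top [ 0.8623 -0.0523  0.1461]
side wood [296 222  16  16  88] [303.8 230. ] med [0.4475 0.0025 0.0438] ztop 0.0543 top [0.4478 0.0024 0.0534]
side wood [332 320  33  32 568] [347.4 338.7] med [ 0.299  -0.2919  0.0403] ztop 0.0596 top [ 0.3183 -0.2753  0.0609]
```

View pics/side0c.png

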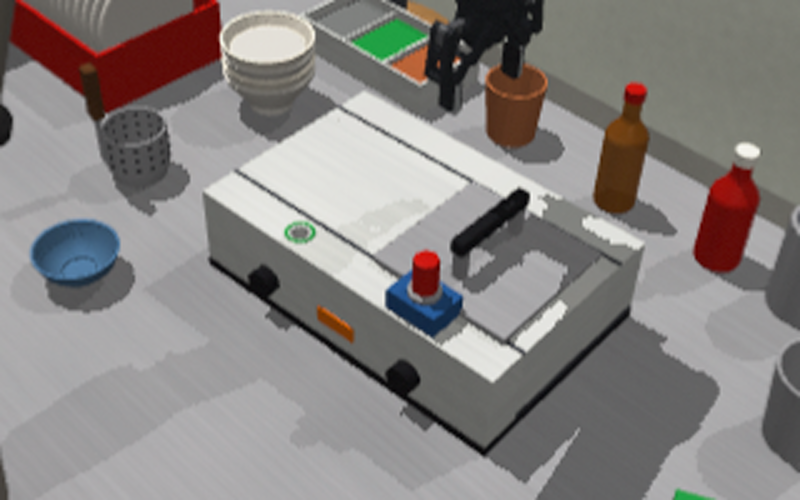

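View pics/scene0c.png

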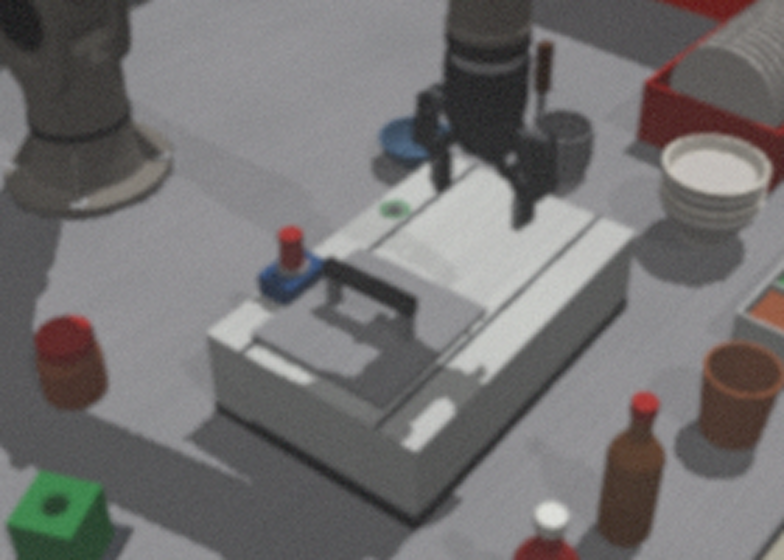

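```bash
cat > m2.py <<'E'
from h import *
s=r.sense()
def cen(n,im,lo,hi,box,amin=5):
    hsv=cv2.cvtColor(im,cv2.COLOR_RGB2HSV); m=cv2.inRange(hsv,lo,hi)
    x0,y0,x1,y1=box; k=np.zeros_like(m);k[y0:y1,x0:x1]=m[y0:y1,x0:x1]
    c=max(cv2.findContours(k,cv2.RETR_EXTERNAL,cv2.CHAIN_APPROX_NONE)[0],key=cv2.contourArea)
    M=cv2.minAreaRect(c)
    return k,c,M
Z={n:np.load(f'pics/{n}0.npz')['im'] for n in ['scene','side','wrist']}
# ring
for n,b in [('side',(270,180,310,205)),('scene',(305,175,340,195)),('wrist',(70,70,140,140))]:
    try:
        k,c,M=cen(n,Z[n],(40,40,40),(85,255,255),b)
        e=cv2.fitEllipse(c); print(n,'ring',e[0],onplane(n,s,e[0],.110))
    except Exception as ex: print(n,ex)
# rest top hole: dark in green
for n,b in [('side',(425,290,475,350)),('scene',(180,275,225,325))]:
    k,c,M=cen(n,Z[n],(45,60,20),(80,255,255),b)
    hsv=cv2.cvtColor(Z[n],cv2.COLOR_RGB2HSV)
    x,y,w,h=cv2.boundingRect(c)
    print(n,'rest bbox',x,y,w,h); 
    cv2.imwrite(f'pics/rest_{n}.png',cv2.resize(Z[n][y-5:y+h+5,x-5:x+w+5,::-1],None,fx=8,fy=8,interpolation=cv2.INTER_NEAREST))
# knob: 
for n,b in [('side',(325,195,355,225)),('scene',(270,185,300,215))]:
    k,c,M=cen(n,Z[n],(0,90,40),(8,255,255),b)
    k2=cv2.inRange(cv2.cvtColor(Z[n],cv2.COLOR_RGB2HSV),(170,90,40),(180,255,255))
    ys,xs=np.where(k>0); m=cv2.moments(c); u=(m['m10']/m['m00'],m['m01']/m['m00'])
    print(n,'knob',u,cv2.boundingRect(c),onplane(n,s,u,.137+.025))
    
o1,d1=rays('side',s,[339.9,208.8]);print(d1)
E
python3 m2.py
python3 - <<'E'
import cv2
a=cv2.imread('pics/rest_side.png');b=cv2.imread('pics/rest_scene.png')
print(a.shape,b.shape)
import numpy as np
h=max(a.shape[0],b.shape[0]);f=lambda i:cv2.copyMakeBorder(i,0,h-i.shape[0],0,0,0)
cv2.imwrite('pics/rests.png',np.hstack([f(a),f(b)]))
E
```

```text
side ring (289.5635070800781, 192.46226501464844) [[0.47067739 0.08162047 0.11      ]]
scene ring (324.5, 184.2857208251953) [[0.48275003 0.08926813 0.11      ]]
wrist ring (102.59455871582031, 103.19585418701172) [[0.47181738 0.08147372 0.11      ]]
side rest bbox 430 295 40 51
scene rest bbox 182 278 39 42
side knob (339.9726775956284, 208.89617486338796) (335, 200, 11, 19) [[ 0.4813379  -0.08778594  0.162     ]]
scene knob (283.29914529914527, 196.07264957264957) (280, 191, 8, 15) [[ 0.47539588 -0.08180261  0.162     ]]
[[ 0.54006539  0.47604159 -0.69533136]]
(488, 400, 3) (416, 392, 3)
```

View pics/rests.png

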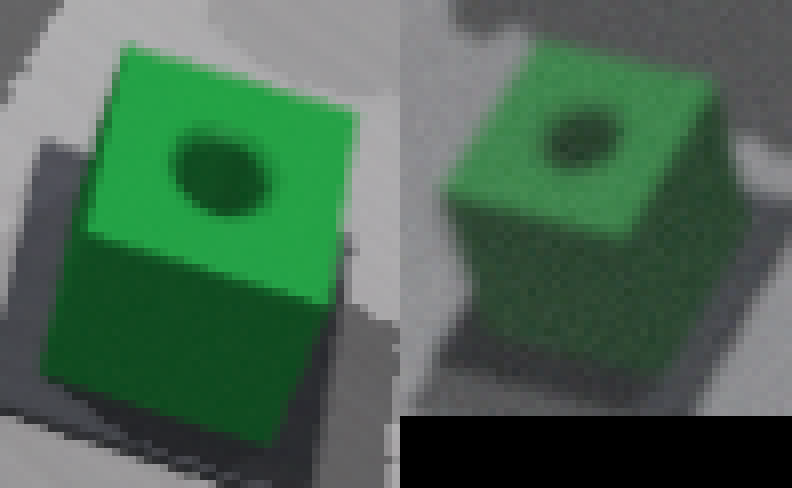

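The picture shows the rest's top and hole, at about side (452,311) and scene (199.5,290).

```bash
python3 - <<'E'
from h import *
s=r.sense()
for n,c,h,o in [('side',[(123,44),(358,112),(333,303),(85,235)],(222,170),(425,290)),('scene',[(140,40),(315,80),(232,240),(45,188)],(182,138),(177,273))]:
    uv=np.array(c)/8-.5+o
    P=onplane(n,s,uv,.075); print(n,'rest',P.mean(0),P.round(4).tolist(),onplane(n,s,np.array(h)/8-.5+o,.073))
import m2
for n,b in [('side',(340,165,390,210)),('scene',(280,195,340,230))]:
    k=cv2.inRange(cv2.cvtColor(m2.Z[n],cv2.COLOR_RGB2HSV),(0,0,0),(179,255,60))
    x0,y0,x1,y1=b
    cv2.imwrite(f'pics/hd_{n}.png',cv2.resize(m2.Z[n][y0:y1,x0:x1,::-1],None,fx=8,fy=8,interpolation=cv2.INTER_NEAREST))
# corners of cooker
cv2.imwrite('pics/cook.png',m2.Z['side'][130:290,240:440,::-1].repeat(4,0).repeat(4,1))
cv2.imwrite('pics/str.png',np.hstack([m2.Z['side'][115:185,190:250,::-1].repeat(6,0).repeat(6,1),m2.Z['scene'][115:185,350:410,::-1].repeat(6,0).repeat(6,1)]))
E
```

```text
side rest [ 0.49687308 -0.4133904   0.075     ] [[0.5115, -0.3705, 0.075], [0.5393, -0.4285, 0.075], [0.4833, -0.456, 0.075], [0.4535, -0.3986, 0.075]] [[ 0.4981581  -0.41230013  0.073     ]]
scene rest [ 0.49825934 -0.41231396  0.075     ] [[0.4556, -0.3974, 0.075], [0.5119, -0.3707, 0.075], [0.5428, -0.4276, 0.075], [0.4827, -0.4536, 0.075]] [[ 0.49723964 -0.41246341  0.073     ]]
side ring (289.5635070800781, 192.46226501464844) [[0.47067739 0.08162047 0.11      ]]
scene ring (324.5, 184.2857208251953) [[0.48275003 0.08926813 0.11      ]]
wrist ring (102.59455871582031, 103.19585418701172) [[0.47181738 0.08147372 0.11      ]]
side rest bbox 430 295 40 51
scene rest bbox 182 278 39 42
side knob (339.9726775956284, 208.89617486338796) (335, 200, 11, 19) [[ 0.4813379  -0.08778594  0.162     ]]
scene knob (283.29914529914527, 196.07264957264957) (280, 191, 8, 15) [[ 0.47539588 -0.08180261  0.162     ]]
[[ 0.54006539  0.47604159 -0.69533136]]
```

View pics/cook.png

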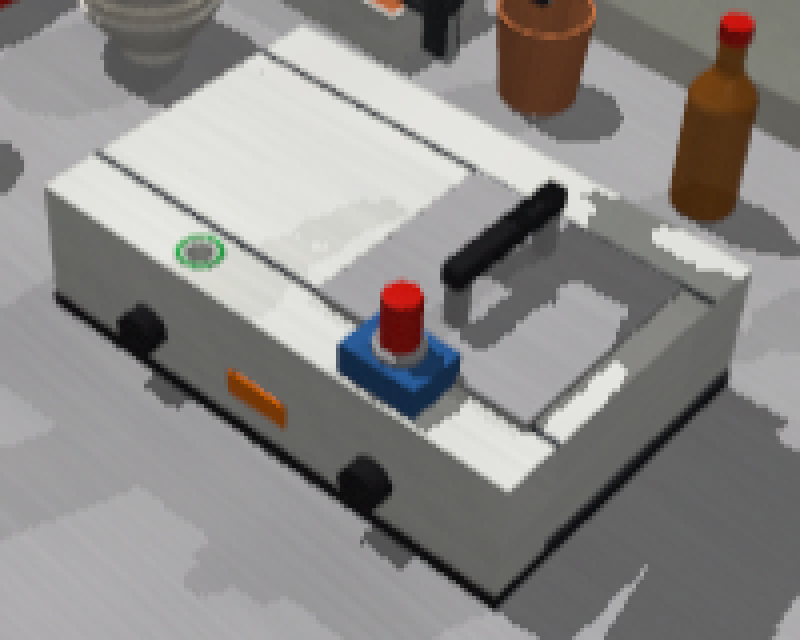

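View pics/str.png

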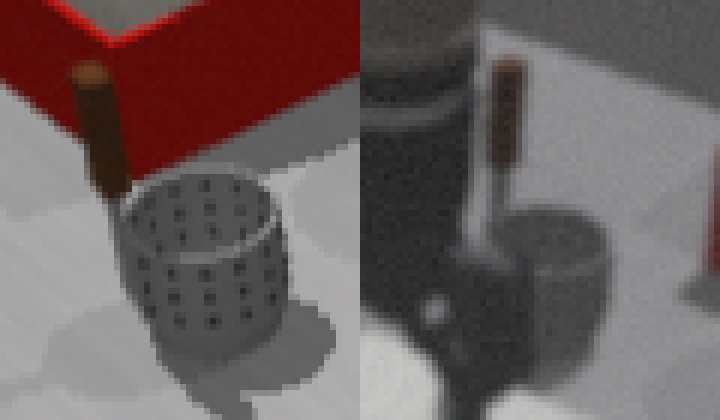

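View pics/hd_side.png

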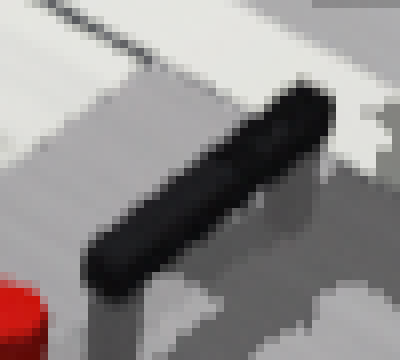

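The crops show the knob top at cook.png (403,290), the cooker's front top corners at (47,188) and (510,492), the bar from (446,272) to (562,190), the strainer rim centre at str.png (203,212), and the handle top at (92,75).

```bash
python3 - <<'E'
from h import *
s=r.sense()
f=lambda p:np.array(p)/4-.5+[240,130]
A=onplane('side',s,f((47,188)),.110)[0];B=onplane('side',s,f((510,492)),.110)[0];C=onplane('side',s,f((750,272)),.11)[0];D=onplane('side',s,f((305,25)),.11)[0]
print('corners',A,B,C,D,np.linalg.norm(A-B),np.linalg.norm(C-B),np.linalg.norm(C-D))
for a in(A-B,D-C): print('yaw',np.degrees(np.arctan2(-a[0],a[1])))
for a in(C-B,D-A): print('yaw',np.degrees(np.arctan2(a[1],a[0])))
print('knobtop',onplane('side',s,f((403,290)),.182))
print('bar',onplane('side',s,f([(452,270),(555,193)]),.166))
g=lambda p:np.array(p)/6-.5+[190,115]
print('rim',onplane('side',s,g((203,212)),.070),'hnd',onplane('side',s,g((91,74)),.170))
g=lambda p:np.array(p)/6-.5+[350-60,115]
print('scene rim',onplane('scene',s,g((553,238)),.070),'hnd',onplane('scene',s,g((508,60)),.170))
O=(A+B+C+D)/4; print('centre',O)
E
```

```text
corners [0.43830287 0.20148669 0.11      ] [ 0.46277484 -0.1947677   0.11      ] [ 0.71750449 -0.17965872  0.11      ] [0.69885954 0.21941301 0.11      ] 0.39700933994208515 0.2551773450189138 0.39950704583956903
yaw 3.5339964033921585
yaw 2.674959058793723
yaw 3.3944534034247598
yaw 3.9357536899999017
knobtop [[ 0.48299697 -0.08589555  0.182     ]]
bar [[ 0.53005691 -0.0828402   0.166     ]
 [ 0.63085061 -0.07901419  0.166     ]]
rim [[0.48174252 0.39952974 0.07      ]] hnd [[0.43801035 0.40701819 0.17      ]]
scene rim [[0.48719861 0.40145111 0.07      ]] hnd [[0.44019863 0.41009044 0.17      ]]
centre [0.57936044 0.01161832 0.11      ]
```

Call:
drive_tool(
  rows=[
    [[-1.5, -0.8, 0, -7, 1], [-3, -1.6, 0, -14, 1], [-4.5, -2.4, 0, -21, 1], [-6, -3.2, 0, -28, 1], [-7.5, -4, 0, -35, 1], [-9, -4.8, 0, -42, 1], [-10.5, -5.6, 0, -49, 1], [-12, -6.4, 0, -56, 1], [-13.5, -7.2, 0, -63, 1], [-15, -8, 0, -70, 1], [-16, -8.5, 0, -77, 1], [-16.9, -8.85, 0, -84, 1]],
  ],
)

```text
clock: 1.15
tool_pos: [0.4798, -0.0893, 0.2561]
ee_rot: [0.0, 0.999, 0.049, -0.0]
contact_force: [0.3, -0.8, -0.3]
gripper_width: 0.0859
```

Call:
drive_tool(
  rows=[
    [[0, 0, 0, -3, 1], [0, 0, 0, -3, 1], [0, 0, 0, -3, 1], [0, 0, 0, -3, 1]],
  ],
)

```text
clock: 1.48
tool_pos: [0.4812, -0.0882, 0.2563]
ee_rot: [0.0, 1.0, 0.027, -0.0]
contact_force: [-0.2, 0.1, -0.5]
gripper_width: 0.0857
```

```bash
python3 - <<'E'
from h import *
im,d,s=grab('wrist','w1.png'); np.savez('pics/w1.npz',im=im,d=d)
print(s['tool_pos'],s['ee_rot'],s['clock'])
im,d,s=grab('side','s1.png')
im,d,s=grab('scene','sc1.png')
E
```

```text
[ 0.48122165 -0.08819458  0.25626543] [ 5.19769376e-05  9.99632709e-01  2.71006197e-02 -3.05624683e-05] 1.4833
```

View pics/w1.png

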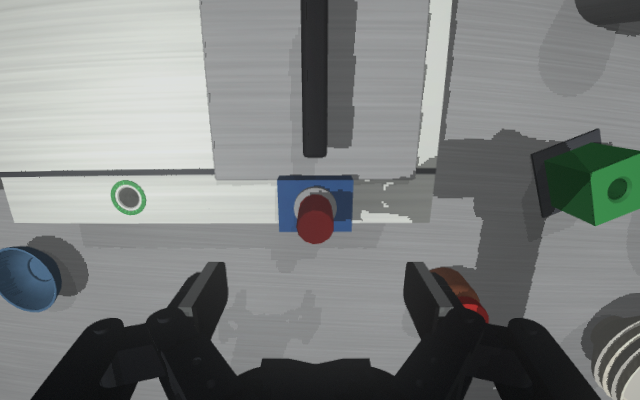

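View pics/sc1.png

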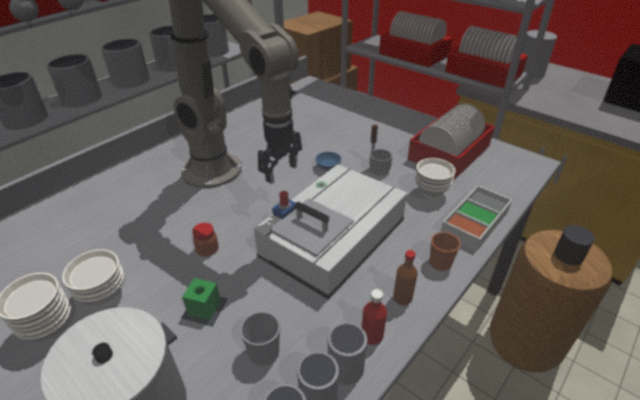

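Wrist view: the knob top is at about (315,226), the blue block spans (278–352,178–232), the ring is at (128,197), and the bar is centred on column 315.

```bash
python3 - <<'E'
from h import *
z=np.load('pics/w1.npz'); s=r.sense(); im=z['im']; P=pts('wrist',s,z['d'])
hsv=cv2.cvtColor(im,cv2.COLOR_RGB2HSV)
for nm,lo,hi,b in [('ring',(40,60,40),(85,255,255),(100,170,160,225)),('block',(100,110,40),(125,255,255),(260,165,370,240)),('knob',(0,120,40),(8,255,255),(290,190,340,250))]:
    m=cv2.inRange(hsv,lo,hi);k=np.zeros_like(m);k[b[1]:b[3],b[0]:b[2]]=m[b[1]:b[3],b[0]:b[2]]
    c=max(cv2.findContours(k,cv2.RETR_EXTERNAL,cv2.CHAIN_APPROX_NONE)[0],key=cv2.contourArea)
    e=cv2.fitEllipse(c); print(nm,e, cv2.boundingRect(c), onplane('wrist',s,e[0],.110))
    if nm=='block':
        x,y,w,h=cv2.boundingRect(c); Q=onplane('wrist',s,[(x,y),(x+w-1,y),(x+w-1,y+h-1),(x,y+h-1)],.137);print(Q,Q.mean(0))
    if nm=='knob':
        q=P[k>0]; t=q[q[:,2]>.178]; print(len(t),t.min(0),t.max(0),(t.min(0)+t.max(0))/2)
print(onplane('wrist',s,[(315,40),(315,150)],.172))
E
```

```text
ring ((127.8518295288086, 197.17807006835938), (30.780536651611328, 37.090301513671875), 134.06593322753906) (111, 180, 35, 35) [[0.47205519 0.08117619 0.11      ]]
block ((314.62310791015625, 205.6408233642578), (59.12874984741211, 80.6189193725586), 88.81584167480469) (278, 179, 75, 53) [[ 0.47318606 -0.08882674  0.11      ]]
[[ 0.50255367 -0.05859768  0.137     ]
 [ 0.50568654 -0.11645331  0.137     ]
 [ 0.46175325 -0.12045441  0.137     ]
 [ 0.45844126 -0.05933664  0.137     ]] [ 0.48210868 -0.08871051  0.137     ]
knob ((315.7588195800781, 226.8297119140625), (28.268329620361328, 31.976736068725586), 65.24898529052734) (297, 211, 36, 33) [[ 0.45280906 -0.09095813  0.11      ]]
499 [ 0.46992693 -0.10020436  0.1781898 ] [ 0.49351846 -0.07675473  0.18350029] [ 0.48172269 -0.08847954  0.18084505]
[[ 0.59703558 -0.08255624  0.172     ]
 [ 0.53175425 -0.08607371  0.172     ]]
```

Call:
drive_tool(
  rows=[
    [[0, 0, -2, 0, 0.7], [0, 0, -4, 0, 0.7], [0, 0, -6, 0, 0.7], [0.05, -0.05, -7.5, 0, 0.7], [0.05, -0.05, -8.5, 0, 0.7], [0.05, -0.05, -8.6, 0, 0.7], [0.05, -0.05, -8.6, 0, 0], [0.05, -0.05, -8.6, 0, 0], [0.05, -0.05, -8.6, 0, 0], [0.05, -0.05, -8.6, 0, 0], [0.05, -0.05, -8.6, 0, 0], [0.05, -0.05, -8.6, 0, 0]],
  ],
  force=80,
)

```text
clock: 2.63
tool_pos: [0.4825, -0.0889, 0.1717]
ee_rot: [-0.0, 1.0, 0.026, 0.001]
contact_force: [-0.4, 1.1, 5.7]
gripper_width: 0.0243
```

```bash
python3 - <<'E'
from h import *
im,d,s=grab('wrist','w2.png'); print(s['tool_pos'],s['contact_force'],s['gripper_width'])
E
```

```text
[ 0.48252235 -0.08894559  0.17171603] [-0.35263979  1.12206201  5.71203322] 0.02432038692463834
```

View pics/w2.png

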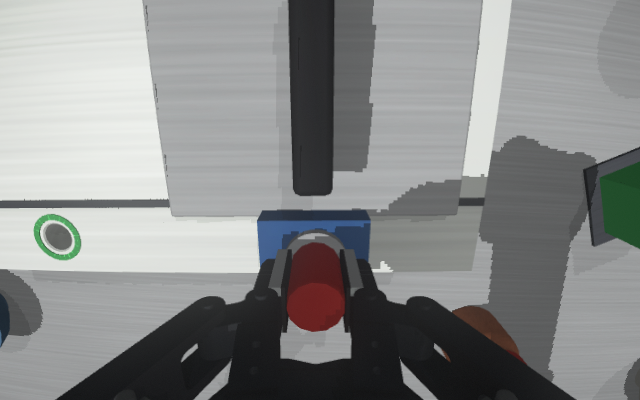

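Call:
drive_tool(
  rows=[
    [[0, 0, 0.3, 0, 0], [0, 0, 0.6, 0, 0], [0, 0, 0.9, 0, 0], [0, 0, 1.2, 0, 0], [0, 0, 1.6, 0, 0], [0, 0, 2.2, 0, 0], [0, 0, 2.8, 0, 0], [0, 0, 3.4, 0, 0], [0, 0, 4.2, 0, 0], [0, 0, 5, 0, 0], [0, 0, 6, 0, 0], [0, 0, 7.5, 0, 0]],
  ],
  force=80,
)

```text
clock: 3.68
tool_pos: [0.4813, -0.0897, 0.2466]
ee_rot: [0.001, 1.0, 0.026, -0.0]
contact_force: [0.3, -0.6, -2.2]
gripper_width: 0.0245
```

Call:
drive_tool(
  rows=[
    [[0, 0, 0.5, 0, 0], [0, 0, 1, 0, 0], [0, 0, 1, 0, 0], [0, 0, 1, 0, 0], [0, 0, 1, 0, 0]],
  ],
)

```text
clock: 4.1
tool_pos: [0.4811, -0.089, 0.2548]
ee_rot: [0.0, 1.0, 0.026, -0.001]
contact_force: [0.2, 0.8, -1.7]
gripper_width: 0.0242
```

```bash
python3 - <<'E'
from h import *
im,d,s=grab('wrist','w3.png'); print(s['tool_pos'],s['contact_force'],s['gripper_width'])
im,d,s=grab('side','s3.png')
P=pts('side',s,d); hsv=cv2.cvtColor(im,cv2.COLOR_RGB2HSV)
k=cv2.inRange(hsv,(0,170,60),(6,255,255)); k[:, :300]=0;k[:, 400:]=0;k[240:]=0
q=P[k>0]; print(np.nanmax(q,0),np.nanmin(q,0))
cv2.imwrite('pics/s3c.png',cv2.resize(im[100:300,240:440,::-1],None,fx=3,fy=3))
E
```

```text
[ 0.48108984 -0.08898768  0.25478994] [ 0.24389492  0.77879064 -1.74244053] 0.02419474368616705
[ 0.48758016 -0.07619721  0.26609024] [ 0.46440544 -0.10132375  0.2281032 ]
```

View pics/s3c.png

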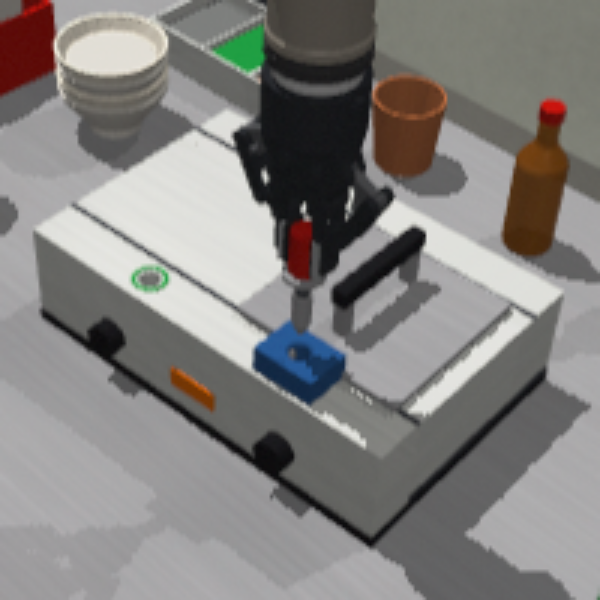

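Call:
drive_tool(
  rows=[
    [[0.1, -2, 0, 0, 0], [0.3, -5, 0, 0, 0], [0.5, -9, 0, 0, 0], [0.7, -13, 0, 0, 0], [0.9, -17, 0, 0, 0], [1.1, -21, 0, 0, 0], [1.3, -25, 0, 0, 0], [1.5, -28.5, 0, 0, 0], [1.65, -31, 0, 0, 0], [1.65, -32.35, 0, 0, 0], [1.65, -32.35, 0, 0, 0], [1.65, -32.35, 0, 0, 0]],
  ],
)

```text
clock: 5.2
tool_pos: [0.4978, -0.4119, 0.2545]
ee_rot: [-0.001, 1.0, 0.026, -0.001]
contact_force: [0.2, 1.0, -1.6]
gripper_width: 0.0242
```

```bash
python3 - <<'E'
from h import *
im,d,s=grab('wrist','w4.png'); print(s['tool_pos'],s['ee_rot'],s['contact_force'],s['gripper_width'])
a=im
im,d,s=grab('side','s4.png')
b=grab('scene','sc4.png')[0]
cv2.imwrite('pics/s4c.png',np.hstack([cv2.resize(im[190:370,380:500,::-1],None,fx=3.2,fy=3.2),cv2.resize(b[160:340,140:260,::-1],None,fx=3.2,fy=3.2)]))
E
```

```text
[ 0.49780447 -0.41186685  0.25449345] [-8.52301697e-04  9.99663373e-01  2.59230816e-02 -6.38724392e-04] [ 0.19897227  1.01364066 -1.56608914] 0.024170478617765025
```

View pics/s4c.png

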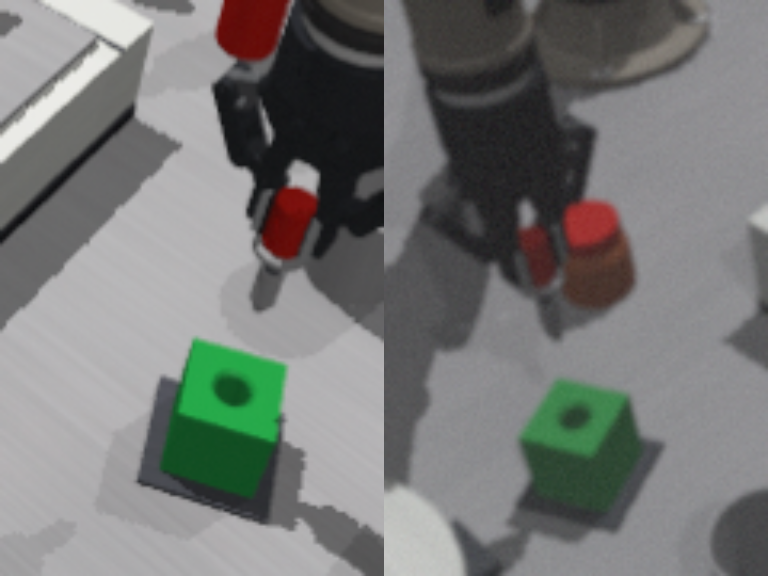

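View pics/w4.png

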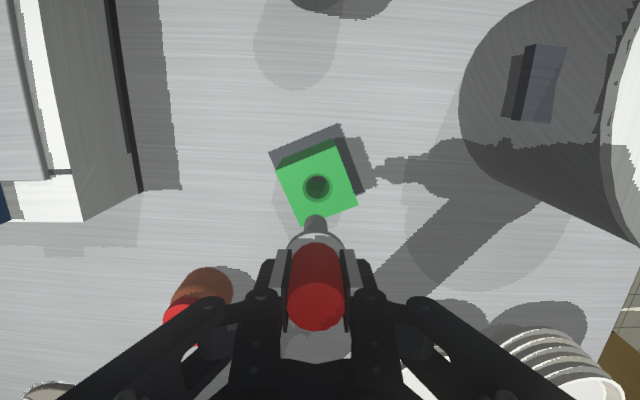

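Wrist view: the rest's hole is at (317,187), just ahead of the pin tip at (316,222). I'll check the offset.

```bash
python3 - <<'E'
from h import *
s=r.sense(); im=cv2.imread('pics/w4.png')[:,:,::-1].copy()
g=cv2.inRange(cv2.cvtColor(im,cv2.COLOR_RGB2HSV),(0,0,0),(179,255,110)); 
print(onplane('wrist',s,[(317,187)],.074),s['tool_pos'])
# pin tip at TCP-.034-.06
c,f,R,o=cam('wrist',s)
for X in [(s['tool_pos'][0],s['tool_pos'][1],.1605),(s['tool_pos'][0],s['tool_pos'][1],.2155)]:
    x=R.T@(np.array(X)-o); p=x[:2]/x[2]; p=p*(1+c['k1']*(p@p)); print(p*f+[c['cx'],c['cy']])
E
```

```text
[[ 0.49905331 -0.41202058  0.074     ]] [ 0.49895603 -0.41002628  0.25512147]
[314.62839609 217.56192418]
[314.21904243 251.96563085]
```

Call:
drive_tool(
  rows=[
    [[0, 0, -2, 0, 0], [0, 0, -4, 0, 0], [0, 0, -6, 0, 0], [0, 0, -7.5, 0, 0], [0, 0, -8.5, 0, 0], [0, 0, -9.5, 0, 0], [0, 0, -10.5, 0, 0], [0, 0, -11.5, 0, 0], [0, 0, -12.5, 0, 0], [0, 0, -13.5, 0, 0], [0, 0, -14.2, 0, 0], [0, 0, -14.2, 0, 0]],
  ],
)

```text
clock: 6.35
tool_pos: [0.4972, -0.4117, 0.1113]
ee_rot: [-0.001, 1.0, 0.026, -0.001]
contact_force: [-0.8, 0.6, -1.3]
gripper_width: 0.0242
```

```bash
python3 - <<'E'
from h import *
im,d,s=grab('side'); print(s['tool_pos'],s['contact_force'],s['ft_torque'])
b=grab('scene')[0]
cv2.imwrite('pics/s5c.png',np.hstack([cv2.resize(im[190:370,380:500,::-1],None,fx=3.2,fy=3.2),cv2.resize(b[160:340,140:260,::-1],None,fx=3.2,fy=3.2)]))
E
```

```text
[ 0.49718289 -0.41165521  0.11134883] [-0.76264054  0.609739   -1.34110779] [0.0214342  0.06211971 0.03761863]
```

View pics/s5c.png

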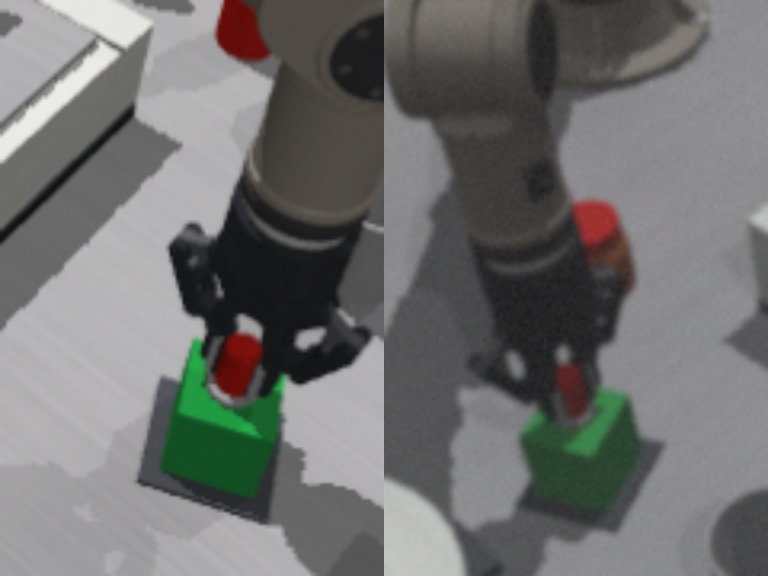

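Free fit, with the collar just above the block. Next I release it and rise.

Call:
drive_tool(
  rows=[
    [[0, 0, 0, 0, 0.65], [0, 0, 0, 0, 0.65], [0, 0, 0, 0, 0.65], [0, 0, 0, 0, 0.65], [0, 0, 0.5, 0, 0.65], [0, 0, 2, 0, 0.65], [0, 0, 4, 0, 0.65], [0, 0, 7, 0, 0.65], [0, 0, 10, 0, 0.65], [0, 0, 13, 0, 0.65], [0, 0, 14.2, 0, 0.65], [0, 0, 14.2, 0, 0.65]],
  ],
)

```text
clock: 7.45
tool_pos: [0.4994, -0.4141, 0.2598]
ee_rot: [0.002, 1.0, 0.026, 0.003]
contact_force: [-0.1, -0.1, -0.1]
gripper_width: 0.0554
```

```bash
python3 - <<'E'
from h import *
im,d,s=grab('wrist','w6.png'); print(s['tool_pos'],s['ee_rot'],s['contact_force'],s['gripper_width'])
P=pts('wrist',s,d); hsv=cv2.cvtColor(im,cv2.COLOR_RGB2HSV)
k=cv2.inRange(hsv,(0,120,40),(8,255,255)); k[:, :270]=0;k[:, 370:]=0
q=P[k>0]; zt=np.nanmax(q[:,2]);t=q[q[:,2]>zt-.006]; print(zt,(t.min(0)+t.max(0))/2,t.min(0),t.max(0))
E
```

```text
[ 0.49941248 -0.41413187  0.25979152] [0.00240258 0.99965113 0.02610666 0.0032079 ] [-0.05482591 -0.07181707 -0.13831101] 0.05544186439289312
0.12185778563109118 [ 0.49825848 -0.41347423  0.11887773] [ 0.48598065 -0.42573909  0.11589767] [ 0.51053631 -0.40120936  0.12185779]
```

View pics/w6.png

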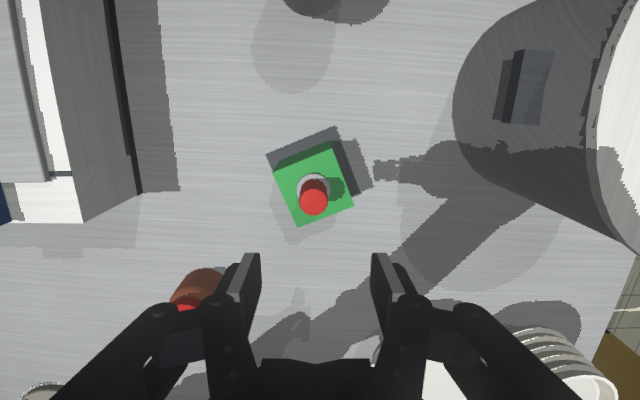

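Call:
drive_tool(
  rows=[
    [[0.5, 2, 0, 0, 0.65], [1.2, 5, 0, 0, 0.65], [2.2, 9, 0, 0, 0.65], [3.2, 13, 0, 0, 0.65], [4.2, 17, 0, 0, 0.65], [5.2, 21, 0, 0, 0.65], [6.3, 25, 0, 0, 0.65], [7.2, 28.5, 0, 0, 0.65], [8, 31, 0, 0, 0.65], [8.35, 33, 0, 0, 0.65], [8.35, 33, -0.5, 0, 0.65], [8.35, 33, -2, 0, 0.65]],
  ],
)

```text
clock: 8.5
tool_pos: [0.5821, -0.0807, 0.2349]
ee_rot: [-0.0, 1.0, 0.028, 0.0]
contact_force: [-0.4, -1.3, 0.0]
gripper_width: 0.0556
```

Call:
drive_tool(
  rows=[
    [[0, 0, -1.5, 0, 0.65], [0, 0, -3, 0, 0.65], [0, 0, -4.5, 0, 0.65], [0, 0, -6, 0, 0.65], [0, 0, -6.6, 0, 0.5], [0, 0, -6.6, 0, 0], [0, 0, -6.6, 0, 0], [0, 0, -6.6, 0, 0], [0, 0, -6.6, 0, 0], [0, 0, -6.6, 0, 0], [0, 0, -6.6, 0, 0]],
  ],
  force=40,
)

```text
clock: 9.42
tool_pos: [0.5812, -0.0829, 0.1692]
ee_rot: [0.0, 1.0, 0.026, -0.0]
contact_force: [-0.2, -1.7, -5.7]
gripper_width: 0.0153
```

```bash
python3 - <<'E'
from h import *
im,d,s=grab('side'); print(s['tool_pos'],s['contact_force'],s['gripper_width'])
b=grab('wrist')[0]
cv2.imwrite('pics/s7c.png',np.hstack([cv2.resize(im[100:300,240:440,::-1],None,fx=2,fy=2),b[:,120:520,::-1]]))
E
```

```text
[ 0.58117904 -0.08286267  0.16918618] [-0.18668782 -1.74060775 -5.71418987] 0.015347418147630259
```

View pics/s7c.png

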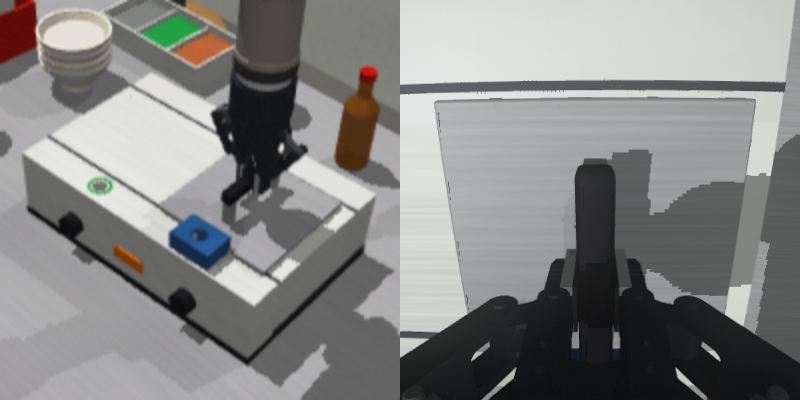

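Call:
drive_tool(
  rows=[
    [[-0.03, 0.5, 0, 0, 0], [-0.12, 2, 0, 0, 0], [-0.23, 4, 0, 0, 0], [-0.35, 6, 0, 0, 0], [-0.46, 8, 0, 0, 0], [-0.58, 10, 0, 0, 0], [-0.69, 12, 0, 0, 0], [-0.81, 14, 0, 0, 0], [-0.9, 15.5, 0, 0, 0], [-0.95, 16.5, 0, 0, 0], [-0.98, 16.98, 0, 0, 0], [-0.98, 16.98, 0, 0, 0]],
  ],
)

```text
clock: 10.52
tool_pos: [0.5712, 0.0895, 0.1692]
ee_rot: [-0.001, 1.0, 0.027, -0.001]
contact_force: [-0.6, 2.5, -6.0]
gripper_width: 0.0155
```

Call:
drive_tool(
  rows=[
    [[0, 0, 0, 0, 0], [0, 0, 0, 0, 0]],
  ],
)

```text
clock: 10.68
tool_pos: [0.5713, 0.0877, 0.1692]
ee_rot: [-0.0, 1.0, 0.026, -0.0]
contact_force: [-1.2, 1.6, -6.1]
gripper_width: 0.0157
```

```bash
python3 - <<'E'
from h import *
im,d,s=grab('side','s8.png'); print(s['tool_pos'],s['contact_force'],s['gripper_width'])
b=grab('wrist','w8.png')[0]; np.savez('pics/s8.npz',im=im,d=d)
cv2.imwrite('pics/s8c.png',np.hstack([cv2.resize(im[100:300,220:420,::-1],None,fx=2,fy=2),b[:,120:520,::-1]]))
E
```

```text
[0.57130191 0.087668   0.16918618] [-1.16934642  1.55277921 -6.13138781] 0.01568571963697382
```

View pics/s8c.png

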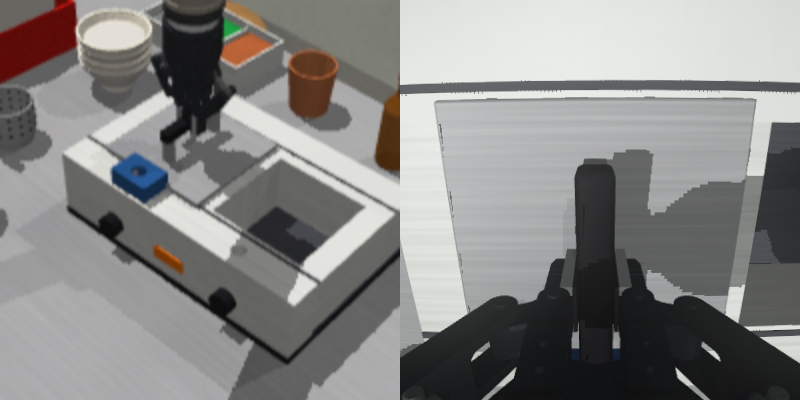

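Call:
drive_tool(
  rows=[
    [[0, 0, 0, 0, 0.65], [0, 0, 0, 0, 0.65], [0, 0, 0, 0, 0.65], [0, 0, 1, 0, 0.65], [0, 0, 3, 0, 0.65], [0, 0, 5.5, 0, 0.65], [-1, -1, 8, 0, 0.65], [-3, -3, 8.6, 0, 0.65], [-6, -5.5, 8.6, 0, 0.65], [-8.5, -7.8, 8.6, 0, 0.65], [-9.5, -8.7, 8.6, 0, 0.65], [-9.5, -8.7, 8.6, 0, 0.65]],
  ],
)

```text
clock: 11.78
tool_pos: [0.475, -0.0029, 0.2567]
ee_rot: [-0.0, 1.0, 0.024, 0.001]
contact_force: [-0.3, -0.1, -0.5]
gripper_width: 0.0553
```

Call:
drive_tool(
  rows=[
    [[0, 0, 0, 0, 0.65], [0, 0, 0, 0, 0.65], [0, 0, 0, 0, 0.65]],
  ],
)

```text
clock: 12.03
tool_pos: [0.4779, 0.0016, 0.2557]
ee_rot: [0.0, 1.0, 0.027, 0.001]
contact_force: [-0.4, 0.2, -0.1]
gripper_width: 0.0557
```

```bash
python3 - <<'E'
from h import *
im,d,s=grab('wrist','w9.png'); print(s['tool_pos'],s['ee_rot'],s['contact_force'],s['gripper_width']); np.savez('pics/w9.npz',im=im,d=d,p=s['tool_pos'],q=s['ee_rot'])
E
```

```text
[0.47791296 0.00156559 0.25570105] [1.08493615e-05 9.99631490e-01 2.71401926e-02 5.42240830e-04] [-0.42664569  0.15817175 -0.08107063] 0.05568237062754761
```

View pics/w9.png

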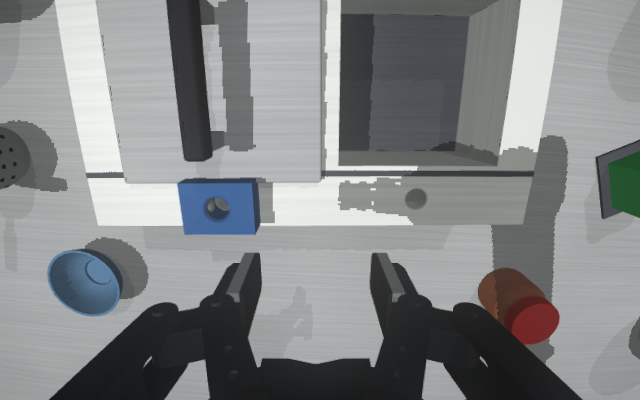

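Wrist view: the block hole is at (217,208), the exposed shut hole is at (415,198), and the well lies right of column 340.

```bash
python3 - <<'E'
from h import *
z=np.load('pics/w9.npz'); s={'tool_pos':z['p'],'ee_rot':z['q']}; im=z['im']
g=cv2.cvtColor(im,cv2.COLOR_RGB2HSV)
def fit(sub,box,zz):
    x0,y0,x1,y1=box
    k=np.zeros(im.shape[:2],np.uint8);k[y0:y1,x0:x1]=sub[y0:y1,x0:x1]
    c=max(cv2.findContours(k,cv2.RETR_EXTERNAL,cv2.CHAIN_APPROX_NONE)[0],key=cv2.contourArea)
    e=cv2.fitEllipse(cv2.convexHull(c)); print(e); return onplane('wrist',s,e[0],zz)[0]
v=g[:,:,2]; print(v[198,400:430].tolist()); print(v[208,198:238].tolist()); print(g[208,198:238,0].tolist())
sh=fit((v<128).astype(np.uint8)*255,(400,183,430,214),.110)
blue=((g[:,:,0]>100)&(g[:,:,0]<125)&(g[:,:,1]>110))
op=fit((~blue).astype(np.uint8)*255,(200,192,236,226),.137)
print(sh,op,op-sh,np.linalg.norm((op-sh)[:2]))
# block top
x=np.where(blue[205])[0];x=x[(x>150)&(x<300)];print('cols',x.min(),x.max())
cv2.imwrite('pics/w9c.png',cv2.resize(im[160:250,160:280,::-1],None,fx=6,fy=6,interpolation=cv2.INTER_CUBIC))
E
```

```text
[143, 143, 143, 144, 134, 105, 92, 91, 91, 90, 90, 90, 90, 90, 91, 91, 90, 89, 89, 87, 88, 88, 87, 85, 85, 89, 110, 128, 143, 144]
[158, 159, 159, 158, 151, 123, 116, 111, 91, 92, 116, 123, 115, 105, 97, 89, 81, 77, 75, 74, 79, 89, 97, 104, 104, 99, 95, 94, 95, 95, 118, 133, 143, 154, 154, 155, 156, 156, 156, 158]
[108, 108, 108, 108, 108, 108, 108, 108, 109, 110, 100, 100, 105, 105, 105, 105, 108, 108, 109, 108, 107, 106, 102, 98, 90, 80, 80, 90, 90, 80, 103, 109, 108, 108, 108, 108, 108, 108, 107, 108]
((415.63525390625, 198.41461181640625), (21.073232650756836, 22.75171661376953), 57.371028900146484)
((217.24256896972656, 207.79537963867188), (21.14854621887207, 23.227447509765625), 108.60407257080078)
[ 0.48199139 -0.08858447  0.11      ] [0.47300767 0.08009166 0.137     ] [-0.00898372  0.16867613  0.027     ] 0.1689152012487065
cols 181 253
```

View pics/w9c.png

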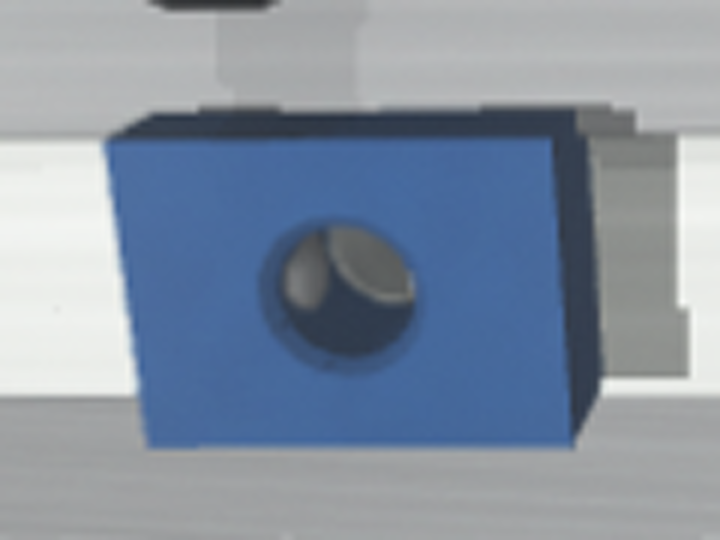

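Call:
drive_tool(
  rows=[
    [[0.1, -2, 0, 0, 0.65], [0.3, -6, 0, 0, 0.65], [0.5, -10, 0, 0, 0.65], [0.7, -14, 0, 0, 0.65], [0.9, -18, 0, 0, 0.65], [1.1, -22, 0, 0, 0.65], [1.3, -26, 0, 0, 0.65], [1.5, -30, 0, 0, 0.65], [1.7, -34, 0, 0, 0.65], [1.9, -37.5, 0, 0, 0.65], [2.1, -40, 0, 0, 0.65], [2.15, -41.35, 0, 0, 0.65]],
  ],
)

```text
clock: 13.08
tool_pos: [0.4981, -0.4167, 0.2545]
ee_rot: [0.001, 1.0, 0.025, -0.001]
contact_force: [0.0, 0.3, 0.8]
gripper_width: 0.0552
```

Call:
drive_tool(
  rows=[
    [[0, 0, -1, 0, 0.65], [0, 0, -3, 0, 0.65], [0, 0, -6, 0, 0.65], [0, 0, -9, 0, 0.65], [0, 0, -12, 0, 0.65], [0, 0, -14, 0, 0.65], [0, 0, -14.5, 0, 0.65], [0, 0, -14.5, 0, 0], [0, 0, -14.5, 0, 0], [0, 0, -14.5, 0, 0], [0, 0, -14.5, 0, 0], [0, 0, -14.5, 0, 0]],
  ],
  force=80,
)

```text
clock: 14.08
tool_pos: [0.4992, -0.4135, 0.112]
ee_rot: [0.001, 1.0, 0.026, 0.001]
contact_force: [0.5, 1.0, 3.5]
gripper_width: 0.0241
```

```bash
python3 - <<'E'
from h import *
im,d,s=grab('wrist','w10.png'); print(s['tool_pos'],s['ee_rot'],s['contact_force'],s['gripper_width'])
E
```

```text
[ 0.49924666 -0.41350985  0.11202319] [6.63931102e-04 9.99651923e-01 2.63409394e-02 1.32185624e-03] [0.48469496 0.99722327 3.45869111] 0.024117058421610407
```

View pics/w10.png

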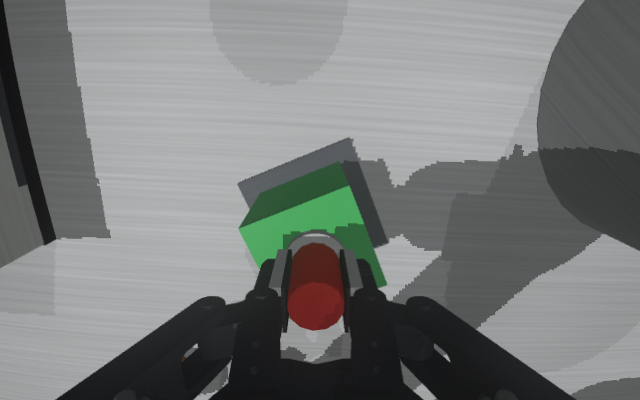

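Call:
drive_tool(
  rows=[
    [[0, 0, 0.5, 0, 0], [0, 0, 1.5, 0, 0], [0, 0, 3, 0, 0], [0, 0, 5, 0, 0], [0, 0, 7, 0, 0], [0, 0, 9, 0, 0], [0, 0, 11.5, 0, 0], [0, 0, 14, 0, 0], [0, 0, 15, 0, 0], [-0.1, 2, 15, 0, 0], [-0.3, 5, 15, 0, 0], [-0.5, 9, 15, 0, 0]],
  ],
)

```text
clock: 15.13
tool_pos: [0.4918, -0.3252, 0.2604]
ee_rot: [0.001, 1.0, 0.023, -0.0]
contact_force: [1.1, 0.5, -1.2]
gripper_width: 0.0241
```

Call:
drive_tool(
  rows=[
    [[-0.2, 4, 0, 0, 0], [-0.4, 8, 0, 0, 0], [-0.6, 12, 0, 0, 0], [-0.8, 16, 0, 0, 0], [-1, 20, 0, 0, 0], [-1.2, 24, 0, 0, 0], [-1.4, 28, 0, 0, 0], [-1.6, 32, 0, 0, 0], [-1.8, 35.5, 0, 0, 0], [-2, 38.5, 0, 0, 0], [-2.1, 40.4, 0, 0, 0], [-2.1, 40.4, 0, 0, 0]],
  ],
)

```text
clock: 16.13
tool_pos: [0.4713, 0.0861, 0.2601]
ee_rot: [-0.001, 1.0, 0.03, -0.0]
contact_force: [-0.6, -0.2, -1.4]
gripper_width: 0.0238
```

Call:
drive_tool(
  rows=[
    [[0, 0, 0, 0, 0], [0, 0, 0, 0, 0], [0, 0, 0, 0, 0]],
  ],
)

```text
clock: 16.38
tool_pos: [0.4722, 0.0791, 0.2602]
ee_rot: [0.0, 1.0, 0.025, -0.0]
contact_force: [-0.2, 0.2, -2.1]
gripper_width: 0.0241
```

```bash
python3 - <<'E'
from h import *
im,d,s=grab('wrist','w11.png'); print(s['tool_pos'],s['ee_rot'],s['contact_force'],s['gripper_width'])
a,d,s2=grab('side','s11.png'); b=grab('scene','sc11.png')[0]; print(s2['tool_pos'])
cv2.imwrite('pics/s11c.png',np.hstack([cv2.resize(a[130:250,230:350,::-1],None,fx=3.3,fy=3.3),cv2.resize(b[110:230,260:380,::-1],None,fx=3.3,fy=3.3)]))
for q in [(.472,.081,.137)]:
    c,f,R,o=cam('wrist',s)
    x=R.T@(np.array(q)-o); p=x[:2]/x[2]; p=p*(1+c['k1']*(p@p)); print(p*f+[c['cx'],c['cy']])
cv2.imwrite('pics/w11c.png',cv2.resize(im[170:350,220:420,::-1],None,fx=3,fy=3))
E
```

```text
[0.4722313  0.07913458 0.26023405] [ 3.64322269e-04  9.99691815e-01  2.48218908e-02 -1.29770693e-04] [-0.16325286  0.18013325 -2.14601468] 0.024059382261245932
[0.47227078 0.07919023 0.2602698 ]
[312.09622786 205.33796994]
```

View pics/s11c.png

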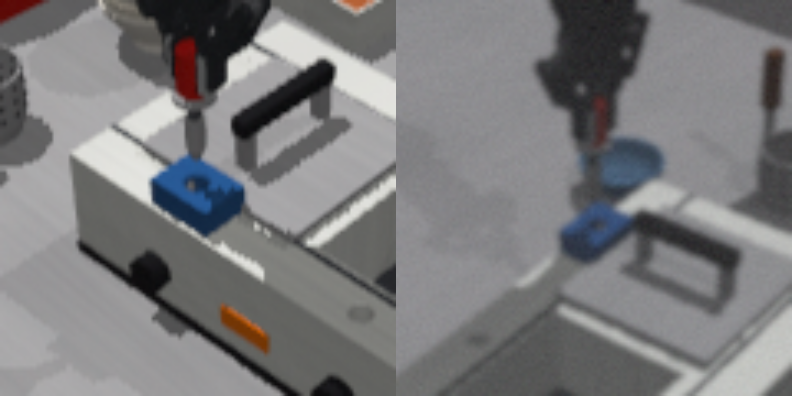

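View pics/w11c.png

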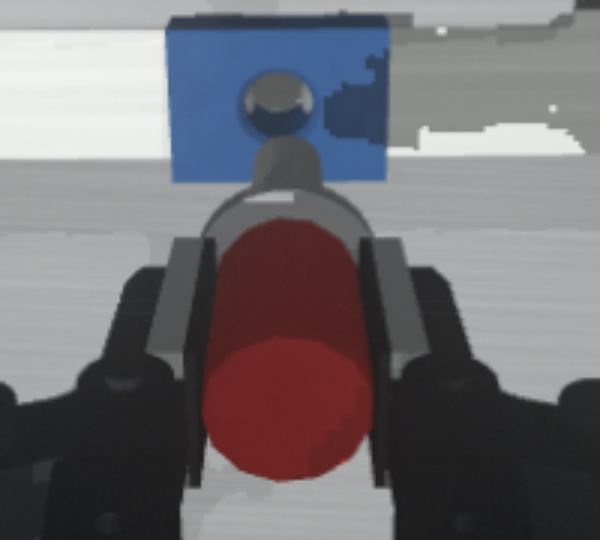

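Call:
drive_tool(
  rows=[
    [[0.05, 0.1, 0, 0, 0], [0.05, 0.1, 0, 0, 0], [0.05, 0.1, 0, 0, 0]],
  ],
)

```text
clock: 16.78
tool_pos: [0.4728, 0.0817, 0.2603]
ee_rot: [0.0, 1.0, 0.026, -0.0]
contact_force: [0.3, -0.1, -1.1]
gripper_width: 0.0241
```

```bash
python3 - <<'E'
from h import *
im,d,s=grab('wrist','w12.png'); print(s['tool_pos'],s['ee_rot'])
c,f,R,o=cam('wrist',s)
def pr(q):
    x=R.T@(np.array(q)-o); p=x[:2]/x[2]; p=p*(1+c['k1']*(p@p)); return p*f+[c['cx'],c['cy']]
t=s['tool_pos']
print('knobtop if centred',pr(t+[0,0,.009]),'tip',pr(t+[0,0,-.096]),'collar top',pr(t+[0,0,-.031]))
hsv=cv2.cvtColor(im,cv2.COLOR_RGB2HSV)
blue=((hsv[:,:,0]>100)&(hsv[:,:,0]<125)&(hsv[:,:,1]>110)&(hsv[:,:,2]>120))
k=(~blue).astype(np.uint8)*255; m=np.zeros_like(k); m[188:216,296:326]=k[188:216,296:326]
cv2.imwrite('pics/w12c.png',cv2.resize(im[170:350,220:420,::-1],None,fx=4,fy=3.3,interpolation=cv2.INTER_CUBIC))
kn=cv2.inRange(hsv,(0,120,90),(8,255,255)); print(cv2.boundingRect(kn[240:,250:380]))
E
```

```text
[0.47276832 0.08170587 0.2603497 ] [ 6.41419286e-05  9.99659537e-01  2.60922579e-02 -1.39895259e-05]
knobtop if centred [313.6280472  305.32512753] tip [314.37947959 216.86816895] collar top [314.01806877 259.29068393]
(38, 42, 56, 48)
```

View pics/w12c.png

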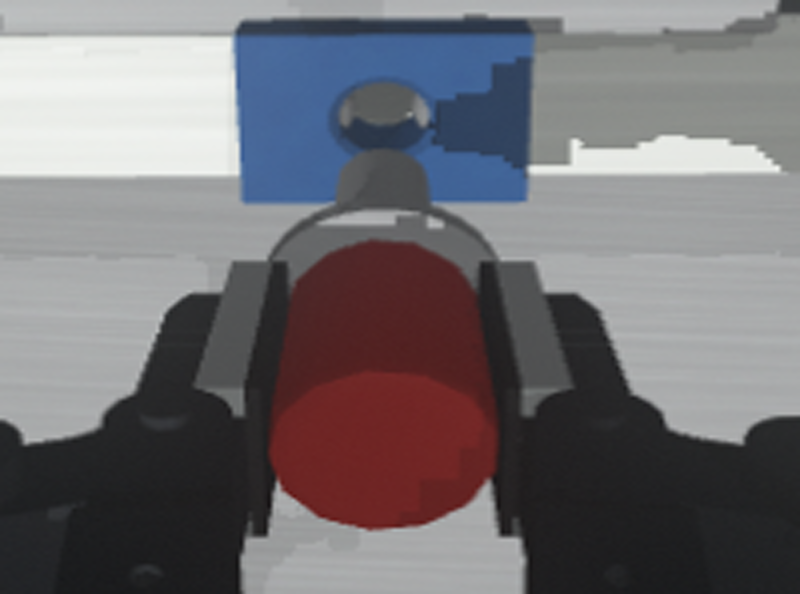

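Call:
drive_tool(
  rows=[
    [[0.07, 0, -1, 0, 0], [0.07, 0, -2, 0, 0], [0.07, 0, -2.6, 0, 0], [0.07, 0, -3, 0, 0], [0.07, 0, -3.4, 0, 0], [0.07, 0, -3.8, 0, 0], [0.07, 0, -4.2, 0, 0], [0.07, 0, -4.6, 0, 0]],
  ],
)

```text
clock: 17.5
tool_pos: [0.4738, 0.0817, 0.2144]
ee_rot: [0.0, 1.0, 0.026, 0.0]
contact_force: [-0.5, -0.8, 5.0]
gripper_width: 0.0243
```

```bash
python3 - <<'E'
from h import *
s=r.sense(); print(s['tool_pos'],s['ee_rot'],s['contact_force'],s['ft_torque'])
E
```

```text
[0.47375467 0.08167683 0.21438677] [1.59212872e-04 9.99655448e-01 2.62460888e-02 3.21653853e-04] [-0.48211106 -0.83773896  4.9768537 ] [-0.04158063  0.26399715 -0.00750035]
```

Call:
drive_tool(
  rows=[
    [[0, 0, -0.4, 0, 0], [0, 0, -0.8, 0, 0], [0, 0, -1.2, 0, 0], [0, 0, -1.6, 0, 0], [0, 0, -2, 0, 0], [0, 0, -2.4, 0, 0], [0, 0, -2.8, 0, 0], [0, 0, -3, 0, 0]],
  ],
)

```text
clock: 18.17
tool_pos: [0.4731, 0.0818, 0.1836]
ee_rot: [0.0, 1.0, 0.026, -0.0]
contact_force: [-1.0, -1.1, 3.3]
gripper_width: 0.0238
```

```bash
python3 - <<'E'
from h import *
im,d,s=grab('side'); print(s['tool_pos'],s['ee_rot'],s['contact_force'],s['ft_torque'])
cv2.imwrite('pics/s13c.png',cv2.resize(im[130:250,230:350,::-1],None,fx=4,fy=4))
E
```

```text
[0.4731175  0.08180659 0.18364365] [ 1.62913772e-04  9.99656125e-01  2.62190654e-02 -4.06738935e-04] [-0.99437768 -1.12725845  3.30803889] [-0.09725694  0.02371115 -0.03756528]
```

View pics/s13c.png

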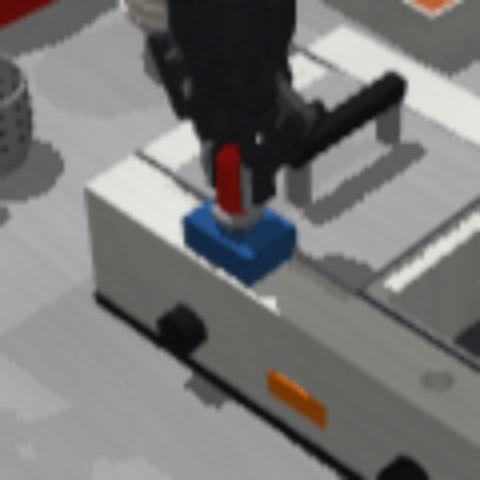

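Call:
drive_tool(
  rows=[
    [[0, 0, -0.2, 0, 0], [0, 0, -0.4, 0, 0], [0, 0, -0.6, 0, 0], [0, 0, -0.8, 0, 0], [0, 0, -1, 0, 0], [0, 0, -1.15, 0, 0], [0, 0, -1.25, 0, 0], [0, 0, -1.25, 0, 0]],
  ],
  force=110,
)

```text
clock: 18.88
tool_pos: [0.4731, 0.0818, 0.1739]
ee_rot: [-0.0, 1.0, 0.026, -0.001]
contact_force: [-7.5, -2.1, 19.3]
gripper_width: 0.0236
```

```bash
python3 - <<'E'
from h import *
im,d,s=grab('side'); print(s['tool_pos'],s['contact_force'],s['ft_torque'])
P=pts('side',s,d); hsv=cv2.cvtColor(im,cv2.COLOR_RGB2HSV)
k=cv2.inRange(hsv,(0,170,60),(6,255,255)); k[:, :250]=0;k[:, 320:]=0;k[:150]=0;k[240:]=0
q=P[k>0]; print(np.nanmax(q,0))
cv2.imwrite('pics/s14c.png',cv2.resize(im[130:250,230:350,::-1],None,fx=4,fy=4))
E
```

```text
[0.47305197 0.08176004 0.17391395] [-7.49988648 -2.10985647 19.28426697] [-0.45261922  1.59791049 -0.02171232]
[0.47984646 0.09484201 0.18417003]
```

View pics/s14c.png

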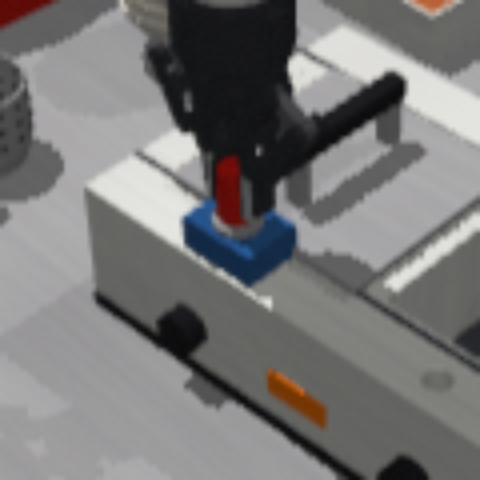

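Call:
drive_tool(
  rows=[
    [[0, 0, -0.15, 0, 0], [0, 0, -0.3, 0, 0], [0, 0, -0.4, 0, 0], [0, 0, -0.4, 0, 0]],
  ],
)

```text
clock: 19.27
tool_pos: [0.4732, 0.0821, 0.1737]
ee_rot: [-0.001, 1.0, 0.026, -0.001]
contact_force: [-17.0, -2.1, 45.5]
gripper_width: 0.0239
```

```bash
python3 - <<'E'
from h import *
im,d,s=grab('side'); print(s['tool_pos'],s['contact_force'],s['ft_torque'])
P=pts('side',s,d); hsv=cv2.cvtColor(im,cv2.COLOR_RGB2HSV)
k=cv2.inRange(hsv,(0,170,60),(6,255,255)); k[:, :250]=0;k[:, 320:]=0;k[:150]=0;k[240:]=0
q=P[k>0]; print(np.nanmax(q,0))
E
```

```text
[0.47319912 0.08210228 0.17374234] [-17.04440196  -2.10437372  45.48194907] [-0.79676956  3.84192123  0.01331885]
[0.47973866 0.09471293 0.1836408 ]
```

Forty-five newtons moves it no further and the height matches home. I'll relieve the pressure, let go and check.

Call:
drive_tool(
  rows=[
    [[0, 0, 0.3, 0, 0], [0, 0, 0.5, 0, 0], [0, 0, 0.5, 0, 0.65], [0, 0, 0.5, 0, 0.65], [0, 0, 0.5, 0, 0.65], [0, 0, 0.7, 0, 0.65], [0, 0, 2, 0, 0.65], [0, 0, 4, 0, 0.65], [0, 0, 6, 0, 0.65], [0, 0, 8, 0, 0.65], [0, 0, 9, 0, 0.65], [0, 0, 9, 0, 0.65]],
  ],
)

```text
clock: 20.32
tool_pos: [0.4749, 0.0822, 0.2599]
ee_rot: [-0.001, 1.0, 0.026, 0.002]
contact_force: [0.9, 0.1, 0.1]
gripper_width: 0.0556
```

Call:
drive_tool(
  rows=[
    [[0, 0, 0, 0, 0.65], [0, 0, 0, 0, 0.65]],
  ],
)

```text
clock: 20.48
tool_pos: [0.4726, 0.0817, 0.2565]
ee_rot: [0.0, 1.0, 0.026, -0.001]
contact_force: [-0.2, 0.5, -0.5]
gripper_width: 0.0557
```

```bash
python3 - <<'E'
from h import *
im,d,s=grab('wrist','w15.png'); print(s['tool_pos'],s['contact_force'],s['clock'])
P=pts('wrist',s,d); hsv=cv2.cvtColor(im,cv2.COLOR_RGB2HSV)
k=cv2.inRange(hsv,(0,120,40),(8,255,255)); k[:, :270]=0;k[:, 370:]=0
q=P[k>0]; zt=np.nanmax(q[:,2]);t=q[q[:,2]>zt-.006]; print(zt,(t.min(0)+t.max(0))/2,t.min(0),t.max(0))
a,d,s=grab('side','s15.png');P=pts('side',s,d); hsv=cv2.cvtColor(a,cv2.COLOR_RGB2HSV)
k=cv2.inRange(hsv,(0,170,60),(6,255,255)); k[:, :250]=0;k[:, 320:]=0;k[:150]=0;k[240:]=0
q=P[k>0]; print(np.nanmax(q,0),np.percentile(q[:,2],95))
z=np.load('pics/side0.npz');P=pts('side',s,z['d']); hsv=cv2.cvtColor(z['im'],cv2.COLOR_RGB2HSV)
k=cv2.inRange(hsv,(0,170,60),(6,255,255)); k[:, :320]=0;k[:, 360:]=0;k[:150]=0;k[240:]=0
q=P[k>0]; print('start',np.nanmax(q,0),np.percentile(q[:,2],95))
cv2.imwrite('pics/s15c.png',np.hstack([cv2.resize(a[100:250,210:410,::-1],(533,400)),im[100:300,220:420,::-1].repeat(2,0)[:400]]))
E
```

```text
[0.47261885 0.0817006  0.25650078] [-0.19329614  0.54563507 -0.46342779] 20.4833
0.18357012754335664 [0.47183622 0.08175022 0.18135855] [0.4600734  0.07014155 0.17914697] [0.48359903 0.09335889 0.18357013]
[0.48032247 0.09086225 0.18560309] nan
start [ 0.49233032 -0.07711864  0.18336416] 0.18230721481136122
```

View pics/s15c.png

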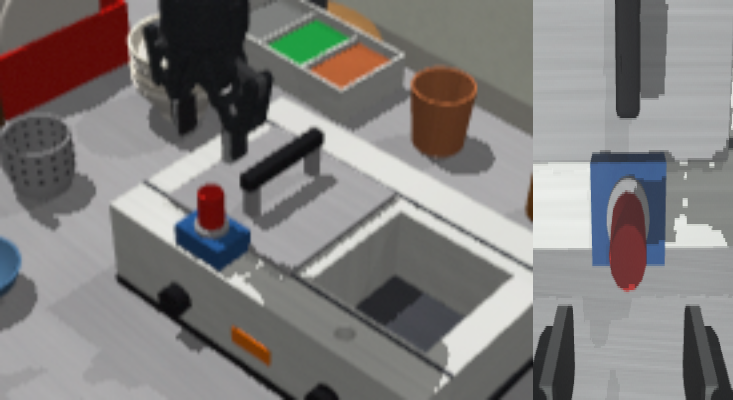

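View pics/s15.png

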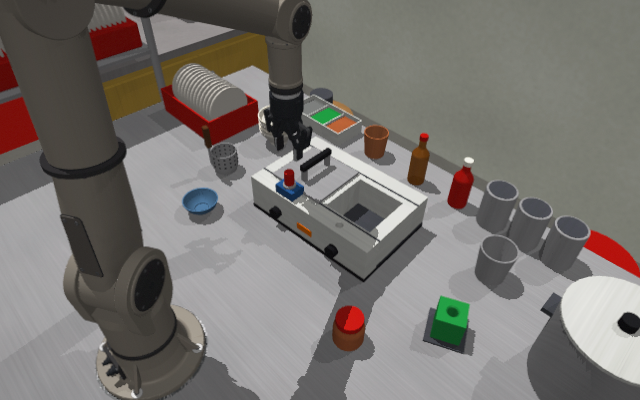

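The pin stands home at the starting height. Next I measure the well and refine the strainer.

```bash
python3 - <<'E'
from h import *
a=cv2.imread('pics/s15.png'); cv2.imwrite('pics/well.png',cv2.resize(a[165:255,310:410],None,fx=7,fy=6.5,interpolation=cv2.INTER_CUBIC))
s=r.sense()
b,d,s=grab('scene','sc16.png'); cv2.imwrite('pics/str2.png',cv2.resize(b[110:190,345:425,::-1],None,fx=7,fy=7,interpolation=cv2.INTER_CUBIC))
E
```

```text
(no output)
```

View pics/well.png

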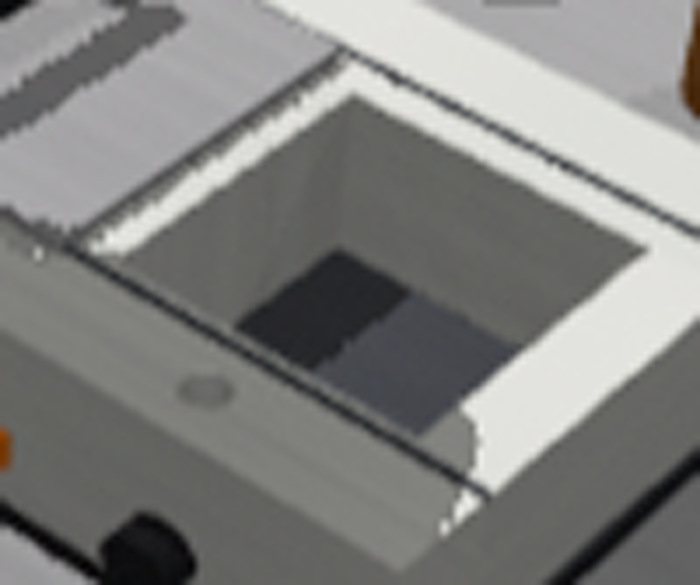

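View pics/str2.png

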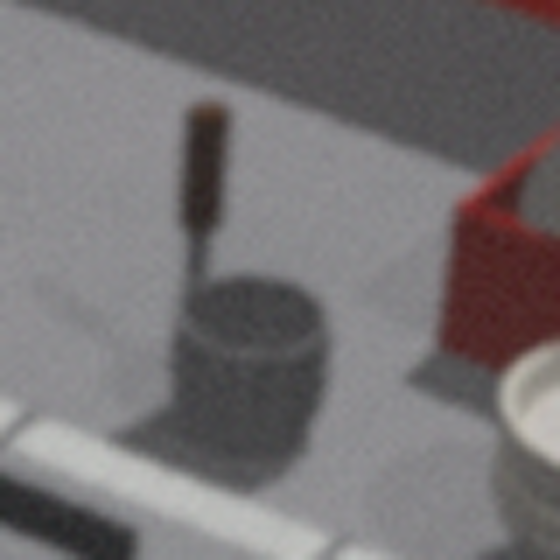

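```bash
python3 - <<'E'
from h import *
s=r.sense()
f=lambda p:np.array(p)/[7,6.5]-.5+[310,165]
A=onplane('side',s,f((353,97)),.11)[0];B=onplane('side',s,f((648,248)),.11)[0]
ex=np.array([np.cos(.058),np.sin(.058)])
print(A,B,np.linalg.norm(A-B),'centre',(A+B)[:2]/2-.07*ex)
# floor corner
print('floor',onplane('side',s,f([(340,248),(517,350)]),.020), onplane('side',s,f([(340,248),(517,350)]),.020).mean(0)[:2]-.07*ex)
# model: cooker centre from holes
h=np.array([.482,-.0886]); ey=np.array([-ex[1],ex[0]]); c=h+.105*ex+.095*ey; print('cooker c',c,'pt(0,-95)',c-.095*ey,'local well',[((A+B)[:2]/2-.07*ex-c)@ex,((A+B)[:2]/2-.07*ex-c)@ey])
g=lambda p:np.array(p)/7-.5+[345,110]
print('rim',onplane('scene',s,g((257,316)),.070),'h',onplane('scene',s,g((208,109)),.170))
E
```

```text
[ 0.64406084 -0.01006316  0.11      ] [ 0.65437589 -0.14668044  0.11      ] 0.13700613399062994 centre [ 0.57933607 -0.08242952]
floor [[ 0.64755702 -0.00859352  0.02      ]
 [ 0.65133125 -0.0991722   0.02      ]] [ 0.57956184 -0.05794058]
cooker c [0.58131653 0.01232684] pt(0,-95) [ 0.58682344 -0.08251341] local well [np.float64(-0.007469911312516821), np.float64(-0.09448222532595375)]
rim [[0.4877534 0.3977866 0.07     ]] h [[0.44271729 0.40680353 0.17      ]]
```

Call:
drive_tool(
  rows=[
    [[0, 1.5, 1, 7, 1], [-0.3, 4, 2, 14, 1], [-0.6, 7, 2.5, 21, 1], [-0.9, 10, 2.5, 28, 1], [-1.2, 13, 2.5, 35, 1], [-1.5, 16, 2.5, 42, 1], [-1.8, 19, 2.5, 49, 1], [-2.1, 22, 2.5, 56, 1], [-2.4, 25, 2.5, 63, 1], [-2.8, 28, 2.5, 70, 1], [-3.1, 31, 2.5, 77, 1], [-3.3, 32.6, 2.5, 77, 1]],
  ],
)

```text
clock: 21.63
tool_pos: [0.4385, 0.4117, 0.2816]
ee_rot: [-0.001, 0.764, 0.645, -0.0]
contact_force: [-0.3, 0.9, 0.1]
gripper_width: 0.0854
```

Call:
drive_tool(
  rows=[
    [[0, 0, 0, 0, 1], [0, 0, 0, 0, 1], [0, 0, 0, 0, 1]],
  ],
)

```text
clock: 21.88
tool_pos: [0.4412, 0.4058, 0.2823]
ee_rot: [0.001, 0.767, 0.641, -0.001]
contact_force: [0.5, 1.5, 0.0]
gripper_width: 0.0857
```

```bash
python3 - <<'E'
from h import *
im,d,s=grab('wrist','w17.png'); print(s['tool_pos'],s['ee_rot'],s['clock']); np.savez('pics/w17.npz',im=im,d=d,p=s['tool_pos'],q=s['ee_rot'])
P=pts('wrist',s,d); hsv=cv2.cvtColor(im,cv2.COLOR_RGB2HSV)
near=(np.abs(P[:,:,0]-.44)<.035)&(np.abs(P[:,:,1]-.408)<.035)&(P[:,:,2]>.160)&(P[:,:,2]<.176)
q=P[near]; print(len(q),q.min(0),q.max(0),q.mean(0))
rim=(np.hypot(P[:,:,0]-.486,P[:,:,1]-.399)<.06)&(P[:,:,2]>.065)&(P[:,:,2]<.075)
q=P[rim]; print(len(q),q.min(0),q.max(0))
E
```

```text
[0.44122709 0.40578131 0.28233126] [ 8.77948542e-04  7.67284029e-01  6.41306409e-01 -7.34135433e-04] 21.8833
502 [0.43193186 0.39920918 0.16012372] [0.44949571 0.41977395 0.1712871 ] [0.44101501 0.41036594 0.16889661]
626 [0.44107128 0.36136546 0.06507828] [0.52156309 0.44081726 0.07248617]
```

View pics/w17.png

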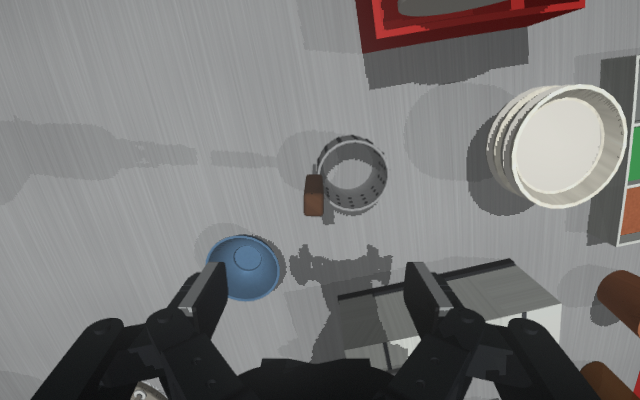

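Call:
drive_tool(
  rows=[
    [[0.05, 0.15, -2, 0, 0.8], [0.05, 0.15, -5, 0, 0.8], [0.05, 0.15, -8, 0, 0.8], [0.05, 0.15, -11, 0, 0.8], [0.05, 0.15, -13, 0, 0.8], [0.05, 0.15, -14.2, 0, 0.8], [0.05, 0.15, -14.2, 0, 0.8], [0.05, 0.15, -14.2, 0, 0.4], [0.05, 0.15, -14.2, 0, 0], [0.05, 0.15, -14.2, 0, 0], [0.05, 0.15, -14.2, 0, 0], [0.05, 0.15, -14.2, 0, 0]],
  ],
  force=90,
)

```text
clock: 22.93
tool_pos: [0.4413, 0.4101, 0.1421]
ee_rot: [-0.0, 0.766, 0.643, 0.001]
contact_force: [-1.0, 1.0, 3.2]
gripper_width: 0.0148
```

Call:
drive_tool(
  rows=[
    [[0, 0, 0, 0, 0], [0, 0, 0, 0, 0], [0, 0, 0.5, 0, 0], [0, 0, 1.5, 0, 0], [0, 0, 2.5, 0, 0], [0, 0, 2.5, 0, 0]],
  ],
)

```text
clock: 23.43
tool_pos: [0.442, 0.4102, 0.1682]
ee_rot: [-0.0, 0.766, 0.643, 0.002]
contact_force: [0.6, 0.6, -1.5]
gripper_width: 0.0153
```

```bash
python3 - <<'E'
from h import *
im,d,s=grab('wrist'); print(s['tool_pos'],s['ee_rot'],s['contact_force'],s['gripper_width'],s['clock'])
a=grab('side')[0];
cv2.imwrite('pics/s18.png',np.hstack([im[:,120:520,::-1],cv2.resize(a[60:210,150:300,::-1],(400,400))]))
E
```

```text
[0.44203478 0.41016762 0.16824011] [-1.00720381e-04  7.66126009e-01  6.42687373e-01  1.96698914e-03] [ 0.64876203  0.57530301 -1.51309836] 0.01530672814393822 23.4333
```

View pics/s18.png

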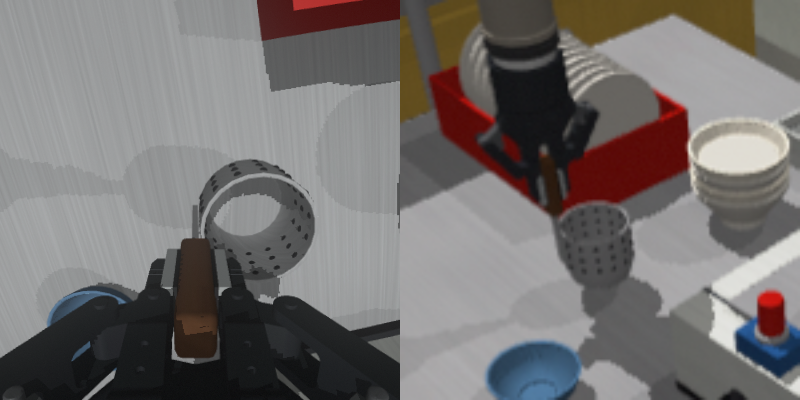

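Call:
drive_tool(
  rows=[
    [[0, 0, 1, 0, 0], [0, 0, 3, 0, 0], [0, 0, 5.5, 0, 0], [0, 0, 8, 0, 0], [0, 0, 10.5, 0, 0], [0, 0, 13, 0, 0], [0, 0, 15.5, 0, 0], [0, 0, 18, 0, 0], [0, 0, 19.5, 0, 0], [0, 0, 20, 0, 0], [0, 0, 20, 0, 0], [0, 0, 20, 0, 0]],
  ],
)

```text
clock: 24.53
tool_pos: [0.4405, 0.4089, 0.3649]
ee_rot: [0.0, 0.766, 0.643, -0.001]
contact_force: [0.0, -0.6, -2.1]
gripper_width: 0.0148
```

Call:
drive_tool(
  rows=[
    [[0.2, -1, 0, 0, 0], [0.8, -4, 0, 0, 0], [1.5, -7.5, 0, 0, 0], [2.3, -11, 0, 0, 0], [3, -14.5, 0, 0, 0], [3.7, -18, 0, 0, 0], [4.4, -21.5, 0, 0, 0], [5.1, -25, 0, 0, 0], [5.8, -28.5, 0, 0, 0], [6.5, -32, 0, 0, 0], [7.2, -35.5, 0, 0, 0], [8, -39, 0, 0, 0]],
  ],
)

```text
clock: 25.53
tool_pos: [0.5197, 0.0166, 0.3645]
ee_rot: [-0.001, 0.766, 0.643, -0.001]
contact_force: [1.7, 0.7, -2.1]
gripper_width: 0.0151
```

Call:
drive_tool(
  rows=[
    [[0.6, -3, 0, 0, 0], [1.1, -6, 0, 0, 0], [1.6, -8.3, 0, 0, 0], [1.85, -9.4, 0, 0, 0], [1.85, -9.4, 0, 0, 0], [1.85, -9.4, 0, 0, 0], [1.85, -9.4, 0, 0, 0], [1.85, -9.4, 0, 0, 0]],
  ],
)

```text
clock: 26.2
tool_pos: [0.5393, -0.0722, 0.3655]
ee_rot: [-0.001, 0.765, 0.644, 0.0]
contact_force: [-0.6, 0.0, -2.6]
gripper_width: 0.015
```

```bash
python3 - <<'E'
from h import *
im,d,s=grab('wrist'); print(s['tool_pos'],s['ee_rot'],s['contact_force'],s['gripper_width'],s['clock'])
a=grab('side')[0];
cv2.imwrite('pics/s19.png',np.hstack([im[:,120:520,::-1],cv2.resize(a[60:260,240:440,::-1],(400,400))]))
E
```

```text
[ 0.53932179 -0.07222162  0.36554465] [-6.13052088e-04  7.64826841e-01  6.44235601e-01  1.35590581e-04] [-0.62961203  0.0474165  -2.59231689] 0.014970492961186585 26.2
```

View pics/s19.png

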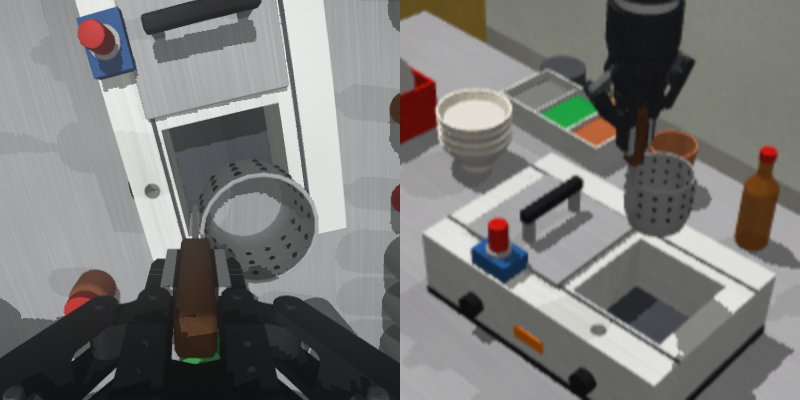

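Call:
drive_tool(
  rows=[
    [[0, 0, -1.5, 0, 0], [0, 0, -4, 0, 0], [0, 0, -6.5, 0, 0], [0, 0, -8.5, 0, 0], [0, 0, -9.5, 0, 0], [0, 0, -10.3, 0, 0], [0, 0, -10.3, 0, 0], [0, 0, -10.3, 0, 0]],
  ],
)

```text
clock: 26.97
tool_pos: [0.54, -0.0745, 0.2636]
ee_rot: [0.0, 0.766, 0.643, 0.0]
contact_force: [0.8, 0.1, -1.4]
gripper_width: 0.0148
```

```bash
python3 - <<'E'
from h import *
im,d,s=grab('wrist'); print(s['tool_pos'],s['ee_rot'],s['contact_force'],s['gripper_width'],s['clock'])
a=grab('side')[0];b=grab('scene')[0]
cv2.imwrite('pics/s20.png',np.hstack([cv2.resize(b[150:300,240:390,::-1],(400,400)),cv2.resize(a[100:250,290:440,::-1],(400,400))]))
P=pts('wrist',s,d); t=s['tool_pos']
rim=(np.hypot(P[:,:,0]-t[0]-.042,P[:,:,1]-t[1]+.008)<.06)&(P[:,:,2]>t[2]-.142+.06)&(P[:,:,2]<t[2]-.142+.08)
q=P[rim];print(len(q),q.min(0),q.max(0))
E
```

```text
[ 0.53999362 -0.07448887  0.26360367] [4.53048591e-04 7.65886169e-01 6.42975848e-01 4.79941979e-04] [ 0.80192919  0.06367871 -1.38693644] 0.014776141578654057 26.9667
2505 [ 0.53907617 -0.12344949  0.18160439] [ 0.62165665 -0.04335763  0.20118565]
```

View pics/s20.png

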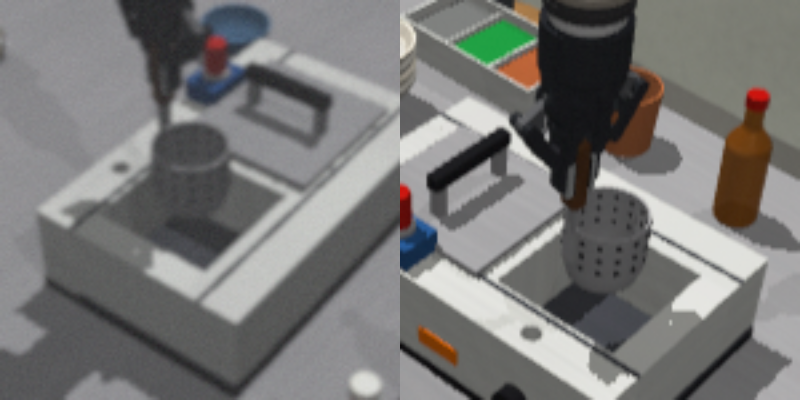

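Call:
drive_tool(
  rows=[
    [[0, 0, -1, 0, 0], [0, 0, -2.5, 0, 0], [0, 0, -4, 0, 0], [0, 0, -5.5, 0, 0], [0, 0, -7, 0, 0], [0, 0, -8, 0, 0], [0, 0, -8.8, 0, 0], [0, 0, -9.4, 0, 0], [0, 0, -9.8, 0, 0], [0, 0, -10, 0, 0], [0, 0, -10, 0, 0]],
  ],
)

```text
clock: 28.03
tool_pos: [0.5396, -0.0747, 0.1628]
ee_rot: [0.0, 0.766, 0.643, 0.0]
contact_force: [-0.4, -0.1, -2.0]
gripper_width: 0.0151
```

```bash
python3 - <<'E'
from h import *
im,d,s=grab('wrist'); print(s['tool_pos'],s['ee_rot'],s['contact_force'],s['gripper_width'],s['clock'])
a=grab('side')[0];b=grab('scene')[0]
cv2.imwrite('pics/s21.png',np.hstack([cv2.resize(b[150:300,240:390,::-1],(400,400)),cv2.resize(a[100:250,290:440,::-1],(400,400))]))
E
```

```text
[ 0.53956099 -0.07469746  0.16282135] [1.00432071e-04 7.66037128e-01 6.42796315e-01 7.97021549e-05] [-0.36913304 -0.10383537 -2.01653599] 0.015136096740289567 28.0333
```

View pics/s21.png

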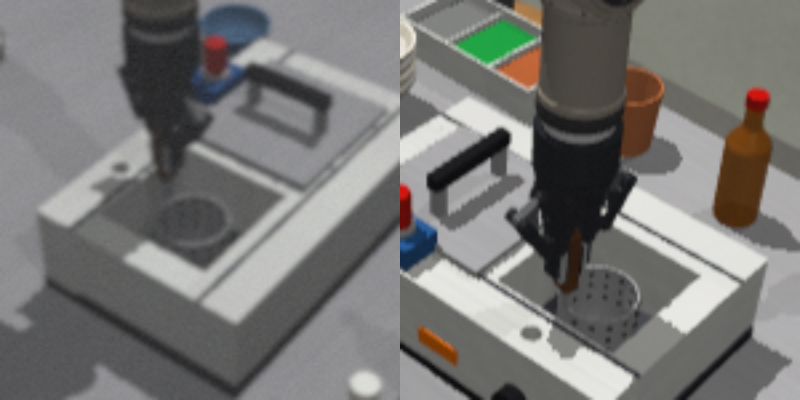

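Call:
drive_tool(
  rows=[
    [[0, 0, -0.1, 0, 0], [0, 0, -0.2, 0, 0], [0, 0, -0.2, 0, 0], [0, 0, -0.2, 0, 0]],
  ],
)

```text
clock: 28.52
tool_pos: [0.5398, -0.0747, 0.1621]
ee_rot: [0.0, 0.766, 0.643, 0.001]
contact_force: [-2.0, 0.2, 5.7]
gripper_width: 0.0146
```

Contact with the floor. I let go, rise and check.

Call:
drive_tool(
  rows=[
    [[0, 0, 0, 0, 0.3], [0, 0, 0, 0, 0.7], [0, 0, 0, 0, 0.7], [0, 0, 0, 0, 0.7], [0, 0, 0.5, 0, 0.7], [0, 0, 2, 0, 0.7], [0, 0, 4, 0, 0.7], [0, 0, 6.5, 0, 0.7], [0, 0, 9, 0, 0.7], [0, 0, 12, 0, 0.7], [0, 0, 14, 0, 0.7], [0, 0, 14, 0, 0.7]],
  ],
)

```text
clock: 29.52
tool_pos: [0.5421, -0.0752, 0.3062]
ee_rot: [0.003, 0.766, 0.643, 0.004]
contact_force: [0.7, -0.1, -0.2]
gripper_width: 0.06
```

Call:
drive_tool(
  rows=[
    [[0, 0, 0, 0, 0.7], [0, 0, 0, 0, 0.7], [0, 0, 0, 0, 0.7]],
  ],
)

```text
clock: 29.77
tool_pos: [0.5386, -0.0745, 0.2995]
ee_rot: [-0.001, 0.766, 0.643, -0.001]
contact_force: [-0.1, -0.1, 0.2]
gripper_width: 0.06
```

```bash
python3 - <<'E'
from h import *
im,d,s=grab('wrist','w22.png'); print(s['tool_pos'],s['contact_force'],s['clock'])
P=pts('wrist',s,d); X=P[:,:,0];Y=P[:,:,1];Zz=P[:,:,2]
q=P[(np.hypot(X-.5815,Y+.083)<.055)&(Zz>.08)&(Zz<.096)]; print('rim',len(q),q.min(0),q.max(0),(q.min(0)+q.max(0))/2)
q=P[(np.hypot(X-.5397,Y+.0747)<.03)&(Zz>.18)&(Zz<.2)]; print('handle top',len(q),q.min(0),q.max(0))
a,d,s=grab('side','s22.png');b=grab('scene')[0]
P=pts('side',s,d); hsv=cv2.cvtColor(a,cv2.COLOR_RGB2HSV)
k=cv2.inRange(hsv,(0,170,60),(6,255,255)); k[:, :250]=0;k[:, 320:]=0;k[:150]=0;k[240:]=0
q=P[k>0]; print('pin',np.nanmax(q,0))
cv2.imwrite('pics/s22c.png',np.hstack([cv2.resize(b[130:300,220:390,::-1],(400,400)),cv2.resize(a[100:270,260:430,::-1],(400,400))]))
E
```

```text
[ 0.53858877 -0.07451875  0.29945126] [-0.1353787  -0.08240517  0.20804283] 29.7667
rim 853 [ 0.53911262 -0.12302298  0.08004644] [ 0.62125181 -0.04322879  0.09399311] [ 0.58018222 -0.08312588  0.08701977]
handle top 532 [ 0.5306886  -0.0862569   0.18041124] [ 0.5487438  -0.06531652  0.1915419 ]
pin [0.4825363  0.09233894 0.18452268]
```

View pics/s22c.png

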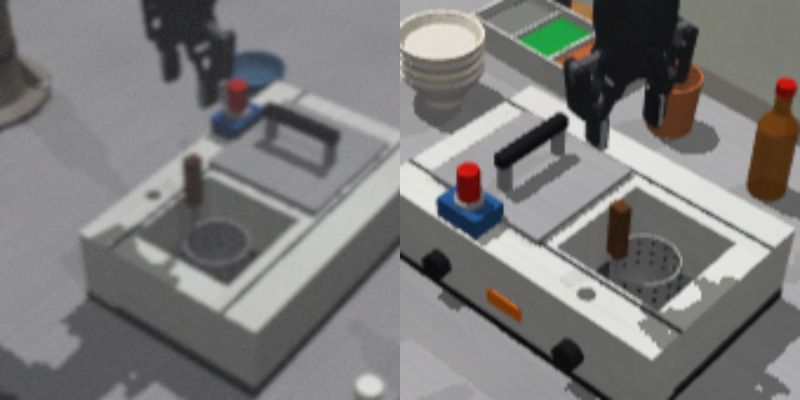

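View pics/w22.png

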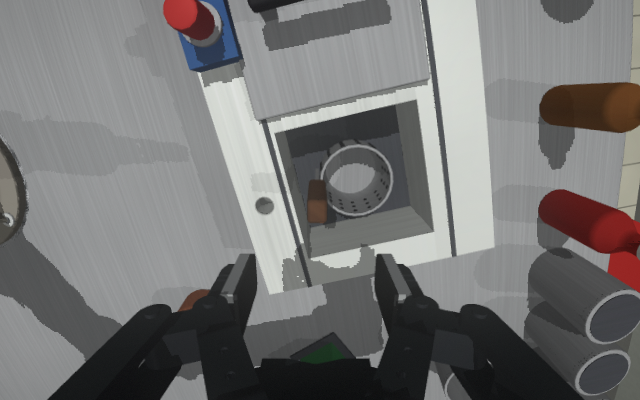

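Strainer: rim at 0.09 m and handle top at 0.19 m, so it stands upright on the floor near the well's centre. The pin is home, and the arm touches nothing.

```bash
python3 -c "
from workcell import ticket
print(ticket.finish_job())"
```

```text
the job is handed in; nothing more can be done
None
```

The job is handed in, with every step done in order. The clock read 29.8 s at my last look before handing in, and the interface gave no verdict.

I pulled the pin and stood it in the green rest. I then slid the cover to the open hole and pushed the pin back down, ending with a 45 N push that moved it no further. Last, I lifted the strainer by its handle, lowered it onto the well floor, let go and rose clear.

What the last checks showed:
- **Pin:** upright, with the knob top at about 0.184 m, the same as when it was home at the start.
- **Cover:** the distance from the shut hole to the cover's hole measured 0.169–0.170 m before I put the pin in. I did not measure it again afterwards.
- **Strainer:** rim at about 0.09 m and handle top at about 0.19 m, so it stands on the floor. Its axis is about 2 mm from my estimate of the well's centre.
- **Robot and bystanders:** contact force was close to zero after release. I did not measure the bowls, cup and jar; the arm never worked close to them and they looked unmoved where they appear in the pictures.

One check disagreed: the measured tool position was off from the commanded one by 1–2 mm in places. I corrected the pin's insertion from the wrist camera picture instead.

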